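Fetch the blue staining basket from its tank with the hook rod

ROBOT

A 6-joint arm with a two-finger parallel gripper is mounted at the origin on the work surface. World frame = base frame: x ahead of the robot, y to its left, z up, the work surface at z = 0. Lengths are in m, angles in degrees, forces in N, time in s.
With the tool pointing down it reaches from about 0.25 to 0.775 m from the base axis. Payload 4 kg.
Tool frame: the origin (TCP) lies between the finger pads; the fingertips stand 19 mm ahead of it and the grasp point (between the pads) is the TCP; x points along the fingers, z is the direction in which the jaws open and shut, and the axes are right-handed (so a half turn about x gives the same grasp; the last joint's range is limited). The gripper opens to 85 mm and grips with 20 to 120 N. Pads are 22 mm wide; open, the fingers measure 114 mm over their backs; the gripper's body (76 mm by 85 mm) begins 54 mm behind the grasp point. The pads swing forward as they close: fully open they stand 13 mm farther back than shut.
Start: joints at [57.29, 4.996, 78.535, -0, 96.463, -5.907], TCP at [0.248, 0.491, 0.25] pointing down, gripper open.
Joint ranges: [-177.83, 177.83], [-43.37, 116.18], [15.69, 146.23], [-61.86, 241.86], [9.47, 152.12], [-147.06, 147.06]. Speed limits (degrees/s): [159.86, 159.86, 180, 180, 180, 180].

INTERFACE

Orientations are given as [roll, pitch, yaw] about the fixed x, y, z axes, in that order (R = Rz(yaw) Ry(pitch) Rx(roll)).
In Python, from cell import * gives the robot as it stands.
- The arm moves only by the tool carry_out, never from a script. Its argument "commands" is a list that holds one entry, the list of rows, each a list of 4 numbers: the shift along the tool's x, y, z in mm, then the turn about the tool's x in rad. In form: [[[tx, ty, tz, turn], ...]]. A call has 1 to 20 rows; each row is the pose to reach, as a shift and turn from the pose commanded when the call began, along the tool's axes at that moment; what a row does not reach only later rows make up. A row lasts 1/12 s, in which the tool goes at most 41.7 mm and 7.16 degrees, less where a joint would pass 70% of its speed; a pose out of reach is approached as far as the arm can. A call with a gripper value outside its range is refused whole. "hand" is the finger opening in mm, from 0 to 85.4, set as the call begins (left out, the last holds). The fingers move at their own pace and stop on an object; the grip force is fixed at half the most. Time passes only in rows, so rows that repeat a pose let the fingers close. It gives the time, the measured TCP pose, the force and the opening at its end, in the units of the state.
- state(): the state, without advancing time (a new reading comes with each control period).
- get_image(name): name is "side" or "top" or "wrist"; returns a dict with "pixels" (384x512x3 uint8, red, green, blue), "K" (3x3 intrinsics, pixels), "k1" (the pictures are not rectified: a ray, as slopes to the right and down, at radius r is drawn at 1 + k1 r^2 times it, then the intrinsics apply), "R" (3x3) and "t" (3): a world point X has camera coordinates R X + t. Camera axes: x right, y down, z forward; pixel columns grow to the right and rows downward; lengths in m; the calibration is good to about 2 mm. A picture is of the moment at which its call begins. There is no depth.
- job_done(): hands the job in, once; it reports no verdict.
The state is a dict: "time": time; "qpos": joint angles; "dq": joint speeds; "joint_torque": joint torques, N m; "tool_pos": TCP position; "tcp_rot": TCP orientation; "force": force on the tool from outside, world axes, zero at the start; "moment": the same for the moment, N m; "opening": finger opening in m.
Only numpy, scipy, OpenCV 4.12 (cv2) and the standard library are available. Lean on these libraries where they do the work, as an engineer would, in place of code of your own. Each camera call takes 0.05 s, during which the arm holds its last target.

TASK

Take the red-handled hook rod from its stand, hook the blue staining basket by its bail, lift it out of the deep glass tank and set it down upright in the black drip tray, without dropping it. Then unhook the rod and hang it back in its stand where it was. Do not touch the blue basket with the fingers, and leave the yellow basket where it hangs.

Things in the scene. Friction and masses are not known exactly. Their poses are not given: they have to be found in the camera images.
- rod_grip (a point): (Sizes in mm.) Point on the axis of the hook rod, in its red handle (26 in x, 20 in y; 32 below to 28 above it). z is up the rod, x is where the hook points. Below: a disc 52 wide, underside at -36; an 8 thick rod; at its foot an 8 thick bar along +x, top face at -120, bottom -128, turned up at its end into a tip: top at -110, outer face x = 34. A bail sits between rod and tip, at x = 15.
- rod_stand: Fixed stand, origin under its centre on the work surface. Two white walls 112 high, 80 long in x, with a 26 wide gap (in y) between, open to front, back and top. The rod's disc rests on the wall tops and the hook hangs in the gap, pointing along the stand's +x, rod axis over the origin. The rod lifts straight out, and hangs so again when lowered back there.
- blue_bar (a point): Middle of the bar on top of the blue basket's bail: 6 thick, along y, 32 clear between its uprights, 40 free from its underside to the box's rim. Box 36 x 42, 32 high, 0.06 to 0.11 kg, its underside 75 below this point, side lugs to y = +-34. It hangs by the lugs in a fixed glass tank; lifts straight up. Blue and yellow may hang in either of two tanks.
- yellow_bar (a point): The same point of the yellow basket, to be left alone; alike, in a tank alike. Tanks are parallel to their baskets; rim 130 above the work surface (43 above this point), walls 4. Inside, seen from a basket's bar: about 59 free towards its -x (where the hook goes down, then moves +x under the bar), 29 towards +x, 40 to either side in y; all within 5.
- drip_tray: Fixed shallow black tray, 150 (x) by 120 (y), walls 4 thick and 12 high, inner floor 4 above the work surface. Origin: centre of its underside, on the work surface.
There are look-alikes about, which are no part of the job. There is more than one size of the part that bears blue_bar; the job needs the smaller.

How it is judged:
By the outcome, as a careful person would: the job done as asked, in the order asked, and still so for the second after the job is handed in, with the robot touching nothing.
It also fails if it takes over 59 s, if anything falls off the work surface, if the arm or the gripper's body presses on something with over 40 N, if the wrist force passes 120 N, or if a joint passes its speed limit or range.

## Working session

There is one attempt and no reset: what is moved stays moved. The work goes in short steps, Python scripts to look and compute and a tool call to move; the robot and the scene stay as the last step left them, time stands still between calls to the robot, and variables do not carry over. Pictures are saved under pics/ and viewed, and the job is handed in when it is done.

Besides the shell and the picture viewer there is one more tool, called after "Call:" as a command line: name --argument value ..., lists and objects as JSON in quotes. carry_out: Moves the arm, as the interface text tells. Its arguments: {"type":"object","properties":{"commands":{"type":"array","items":{"type":"array","items":{"type":"array","items":{"type":"number"}}}},"hand":{"type":"number"}},"required":["commands"]}

```bash
ls -la; mkdir -p pics; python3 - <<'E'
from cell import *
import cv2,pickle
s=state()
for k in s: print(k,s[k])
d={}
for n in ["side","top","wrist"]:
    im=get_image(n); d[n]=im
    cv2.imwrite(f"pics/{n}0.png",im["pixels"][:,:,::-1])
    print(n,im["K"].tolist() if hasattr(im["K"],'tolist') else im["K"],im["k1"],im["R"],im["t"])
pickle.dump(d,open("im0.pkl","wb"))
E
```

```text
total 12
drwxr-xr-x  3 agent agent 4096 Dec  6 07:15 .
drwxr-xr-x 23 root  root  4096 Dec  6 07:15 ..
drwxr-xr-x  2 agent agent 4096 Dec  6 07:15 pics
time 0.0
qpos [ 5.72886528e+01  5.04185228e+00  7.86256295e+01  9.13244363e-04
  9.64633011e+01 -5.90715150e+00]
dq [-0.01393729  0.10316379  0.0285486  -0.02609169 -0.018337   -0.00809616]
joint_torque [-6.12497697e-04 -3.51875317e+01 -3.13265777e+01 -2.79776714e-04
  1.09899804e-02 -2.68682101e-05]
tool_pos [0.24776927 0.49051708 0.24910508]
tcp_rot [ 173.69520451   89.86921404 -123.1088894 ]
force [-0.11945805  0.79029385 -0.21025598]
moment [ 0.02220929 -0.00952644 -0.04041602]
opening 0.08579820781215113
side [[471.255715262196, 0.0, 252.71839386356655], [0.0, 471.255715262196, 189.276272033803], [0.0, 0.0, 1.0]] -0.1411410504882701 [[ 0.98712181 -0.1590545  -0.01709398]
 [-0.10337656 -0.55270053 -0.82694342]
 [ 0.12208122  0.818061   -0.56202525]] [-0.56436877  0.14889248  0.95058434]
top [[401.5839691461462, 0.0, 258.883584094878], [0.0, 401.5839691461462, 187.66909307681803], [0.0, 0.0, 1.0]] -0.1284517802871727 [[ 0.02738398 -0.9993892  -0.02171034]
 [-0.98842722 -0.02382915 -0.14981257]
 [ 0.14920373  0.02556156 -0.98847603]] [3.14411670e-04 5.57941880e-01 9.10626957e-01]
wrist [[277.5254526995119, 0.0, 256.0955005260426], [0.0, 277.5254526995119, 191.41681016731323], [0.0, 0.0, 1.0]] -0.027170187895577423 [[ 0.4514316   0.89230454 -0.00145146]
 [ 0.84945484 -0.42925407  0.30686711]
 [ 0.27319587 -0.13976246 -0.95175127]] [-0.54894043 -0.03864795  0.38008049]
```

View pics/side0.png

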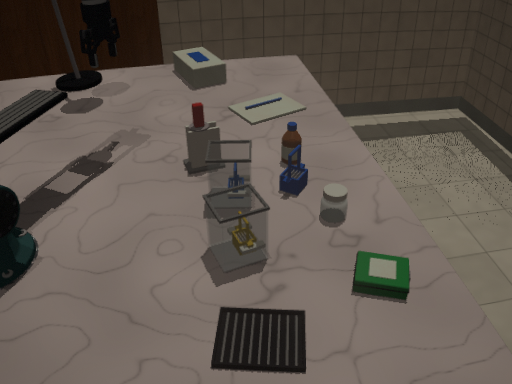

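View pics/top0.png

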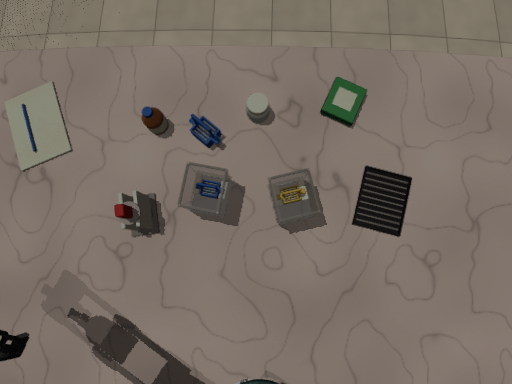

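View pics/wrist0.png

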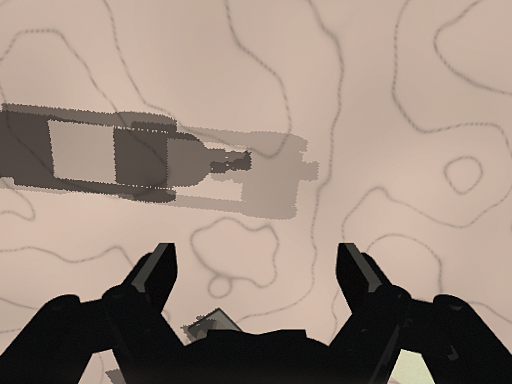

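```bash
python3 - <<'E'
import cv2
t=cv2.imread("pics/top0.png"); s=cv2.imread("pics/side0.png")
cv2.imwrite("pics/top_z.png",cv2.resize(t[110:250,100:330],None,fx=3.4,fy=3.4,interpolation=cv2.INTER_CUBIC))
cv2.imwrite("pics/side_z.png",cv2.resize(s[95:275,170:350],None,fx=3.3,fy=3.3,interpolation=cv2.INTER_CUBIC))
E
```

```text
(no output)
```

View pics/top_z.png

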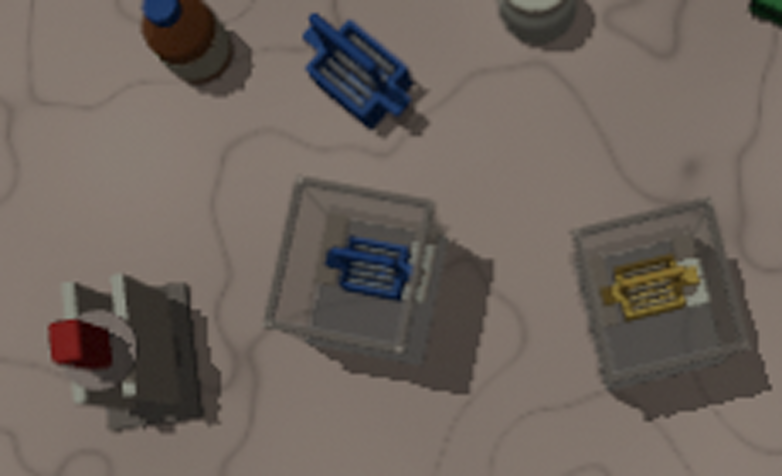

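View pics/side_z.png

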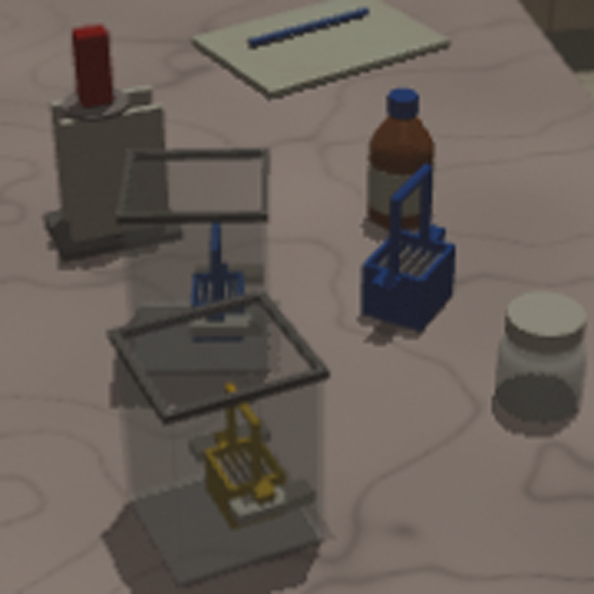

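```bash
cat > h.py <<'E'
import numpy as np, cv2
from scipy.spatial.transform import Rotation as Ro
from scipy.optimize import least_squares
def proj(im,X):
    c=np.atleast_2d(X)@np.array(im["R"]).T+np.array(im["t"]); s=c[:,:2]/c[:,2:]
    r2=(s**2).sum(1,keepdims=True); s=s*(1+im["k1"]*r2)
    K=np.array(im["K"]); return s@np.diag([K[0,0],K[1,1]])+K[:2,2]
def ray(im,p):
    K=np.array(im["K"],float); d=np.array([im["k1"],0,0,0],float)
    s=cv2.undistortPoints(np.array([[p]],float),K,d)[0,0]
    R=np.array(im["R"]);t=np.array(im["t"])
    return -R.T@t, R.T@np.array([s[0],s[1],1])
def atz(im,p,z):
    o,d=ray(im,p); return o+d*(z-o[2])/d[2]
def tri(obs):
    A=[];b=[]
    for im,p in obs:
        o,d=ray(im,p); d=d/np.linalg.norm(d); P=np.eye(3)-np.outer(d,d); A.append(P); b.append(P@o)
    return np.linalg.lstsq(np.vstack(A),np.hstack(b),rcond=None)[0]
E
python3 - <<'E'
from h import *; import pickle
d=pickle.load(open("im0.pkl","rb"));T=d["top"];S=d["side"]
zt=lambda a:(a[0]/3.4+100-.35,a[1]/3.4+110-.35)
zs=lambda a:(a[0]/3.3+170-.35,a[1]/3.3+95-.35)
def show(l,im,f,pts,z):
    P=np.array([atz(im,f(p),z) for p in pts]); print(l); print(np.round(P,4))
    if len(P)==4:
        print(" c",P.mean(0).round(4),"sides",[round(float(np.linalg.norm(P[i]-P[(i+1)%4])),4) for i in range(4)],[round(float(np.degrees(np.arctan2(*(P[(i+1)%4]-P[i])[1::-1]))),1) for i in range(4)])
show("bluetank top",T,zt,[(300,178),(434,203),(405,351),(267,326)],.13)
show("bluetank side",S,zs,[(130,150),(269,150),(268,218),(118,221)],.13)
show("yel tank top",T,zt,[(572,232),(708,200),(748,352),(605,385)],.13)
show("yel tank side",S,zs,[(110,336),(263,297),(328,375),(166,418)],.13)
show("bluebar ends top",T,zt,[(332,258),(432,270)],.087)
show("blue box rim top",T,zt,[(343,240),(412,246),(403,297),(335,285)],.044)
show("yel bar ends top",T,zt,[(605,295),(698,272)],.087)
I=lambda a:a
show("tray top outer",T,I,[(368,167),(411,174),(400,235),(353,225)],.012)
show("tray side outer",S,I,[(222,310),(306,310),(307,367),(214,367)],.012)
# stand wall tops at z .112, red handle
show("stand tops",T,zt,[(64,285),(112,277),(188,287),(75,402)],.112)
show("handle top",T,zt,[(50,322),(77,320),(80,362),(52,360)],.177)
E
```

```text
bluetank top
[[0.5976 0.1695 0.13  ]
 [0.583  0.0821 0.13  ]
 [0.4879 0.0967 0.13  ]
 [0.5013 0.1855 0.13  ]]
 c [0.5424 0.1334 0.13  ] sides [0.0886, 0.0963, 0.0898, 0.0976] [-99.4, 171.3, 81.4, -9.4]
bluetank side
[[0.5014 0.1879 0.13  ]
 [0.5976 0.169  0.13  ]
 [0.5823 0.077  0.13  ]
 [0.4857 0.0917 0.13  ]]
 c [0.5417 0.1314 0.13  ] sides [0.098, 0.0933, 0.0978, 0.0975] [-11.1, -99.4, 171.3, 80.7]
yel tank top
[[ 0.5663 -0.0064  0.13  ]
 [ 0.5891 -0.0925  0.13  ]
 [ 0.4926 -0.1186  0.13  ]
 [ 0.4698 -0.0294  0.13  ]]
 c [ 0.5295 -0.0617  0.13  ] sides [0.0891, 0.0999, 0.092, 0.0991] [-75.2, -164.9, 104.3, 13.4]
yel tank side
[[ 0.471  -0.0382  0.13  ]
 [ 0.5649 -0.0142  0.13  ]
 [ 0.5886 -0.0986  0.13  ]
 [ 0.4953 -0.1211  0.13  ]]
 c [ 0.53  -0.068  0.13 ] sides [0.0969, 0.0877, 0.096, 0.0864] [14.4, -74.3, -166.5, 106.3]
bluebar ends top
[[0.5525 0.1538 0.087 ]
 [0.546  0.0863 0.087 ]]
blue box rim top
[[0.572  0.1545 0.044 ]
 [0.5689 0.1056 0.044 ]
 [0.5328 0.1104 0.044 ]
 [0.54   0.1585 0.044 ]]
 c [0.5534 0.1322 0.044 ] sides [0.049, 0.0364, 0.0487, 0.0323] [-93.7, 172.4, 81
[... 220 characters left out ...]
.2903  0.012 ] sides [0.1096, 0.1548, 0.1178, 0.1492] [-97.7, 168.3, 79.2, -14.9]
tray side outer
[[ 0.4813 -0.2227  0.012 ]
 [ 0.6265 -0.2487  0.012 ]
 [ 0.5994 -0.3633  0.012 ]
 [ 0.4559 -0.3382  0.012 ]]
 c [ 0.5408 -0.2932  0.012 ] sides [0.1475, 0.1178, 0.1456, 0.1182] [-10.1, -103.3, 170.0, 77.6]
stand tops
[[0.5264 0.3277 0.112 ]
 [0.5326 0.2953 0.112 ]
 [0.5273 0.2435 0.112 ]
 [0.4497 0.3144 0.112 ]]
 c [0.509  0.2952 0.112 ] sides [0.033, 0.052, 0.105, 0.0778] [-79.3, -95.9, 137.5, 9.8]
handle top
[[0.4952 0.3097 0.177 ]
 [0.4969 0.2926 0.177 ]
 [0.4714 0.2888 0.177 ]
 [0.4721 0.3066 0.177 ]]
 c [0.4839 0.2994 0.177 ] sides [0.0171, 0.0258, 0.0178, 0.0233] [-84.2, -171.5, 87.9, 7.5]
```

```bash
python3 - <<'E'
import cv2
t=cv2.imread("pics/top0.png"); s=cv2.imread("pics/side0.png")
cv2.imwrite("pics/top_z2.png",cv2.resize(t[180:245,100:180],None,fx=9,fy=9,interpolation=cv2.INTER_CUBIC))
cv2.imwrite("pics/side_z2.png",cv2.resize(s[95:180,175:275],None,fx=7,fy=7,interpolation=cv2.INTER_CUBIC))
cv2.imwrite("pics/top_z3.png",cv2.resize(t[155:225,170:250],None,fx=8.5,fy=8.5,interpolation=cv2.INTER_CUBIC))
cv2.imwrite("pics/top_z4.png",cv2.resize(t[155:245,340:420],None,fx=6.5,fy=6.5,interpolation=cv2.INTER_CUBIC))
E
```

```text
(no output)
```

View pics/top_z2.png

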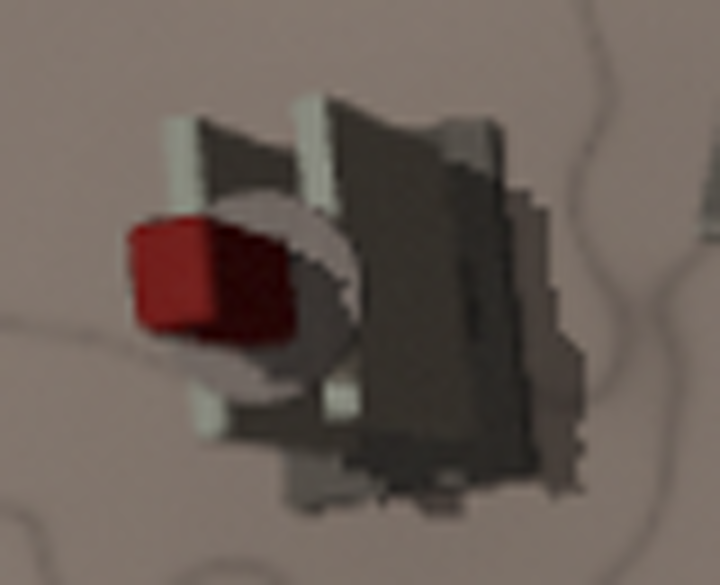

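View pics/side_z2.png

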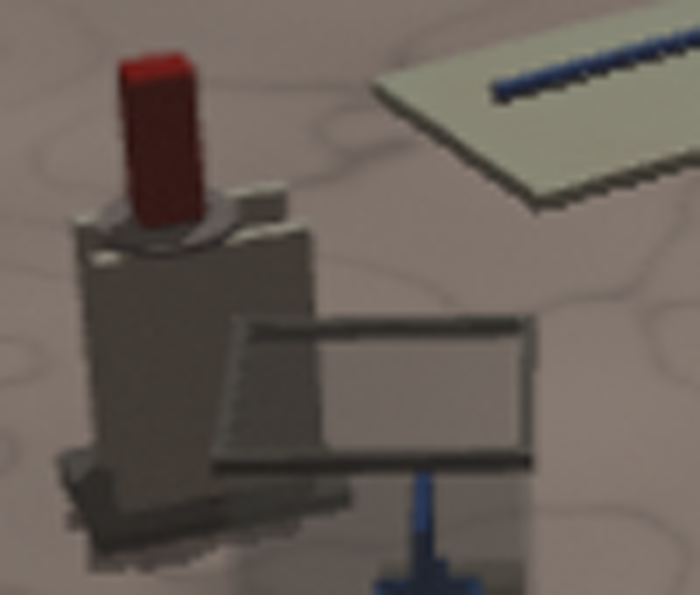

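View pics/top_z3.png

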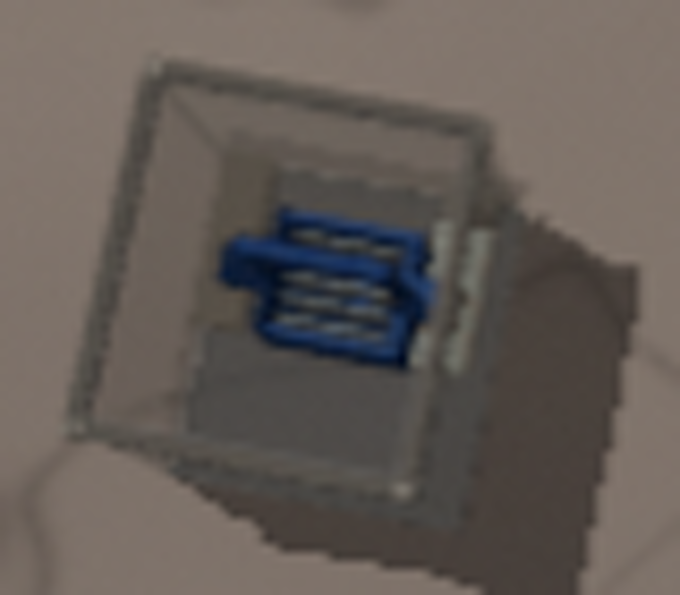

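View pics/top_z4.png

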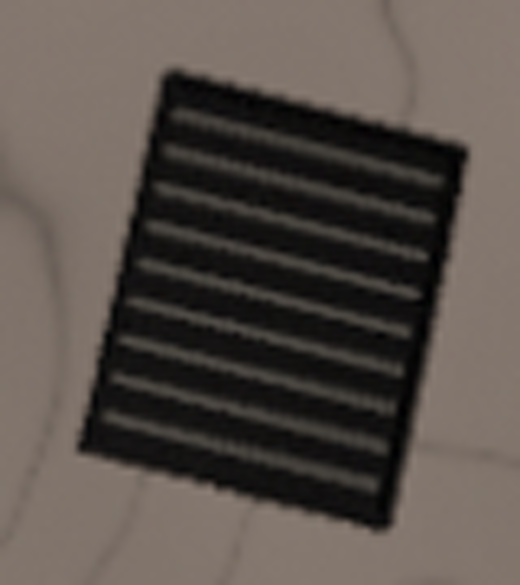

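```bash
cat >> h.py <<'E'
def place(p,yaw,z,L):
    c,s=np.cos(yaw),np.sin(yaw); L=np.array(L,float)
    return np.c_[p[0]+c*L[:,0]-s*L[:,1],p[1]+s*L[:,0]+c*L[:,1],L[:,2]+z]
def box(x0,x1,y0,y1,z0,z1):
    v=[(x,y,z) for x in(x0,x1) for y in(y0,y1) for z in(z0,z1)]
    return [(a,b) for i,a in enumerate(v) for b in v[i+1:] if sum(p!=q for p,q in zip(a,b))==1]
mm=1e-3
def M(kind):
    b=lambda *a: box(*[q*mm for q in a])
    if kind=="tank": return b(-48,48,-44,44,0,130)+b(-44,44,-40,40,130,130.01)
    if kind=="basket": return b(-18,18,-21,21,-75,-43)+b(-3,3,-19,19,-3,3)+b(-3,3,16,22,-43,3)+b(-3,3,-22,-16,-43,3)
    if kind=="tray": return b(-75,75,-60,60,0,12)
    if kind=="stand": return b(-40,40,13,21,0,112)+b(-40,40,-21,-13,0,112)
    if kind=="rod":
        a=[(26*mm*np.cos(t),26*mm*np.sin(t),-36*mm) for t in np.linspace(0,2*np.pi,25)]
        return b(-13,13,-10,10,-32,28)+list(zip(a[:-1],a[1:]))+b(-4,4,-4,4,-128,-32)+b(4,34,-4,4,-128,-120)+b(26,34,-4,4,-120,-110)
def draw(img,im,crop,f,kind,p,yaw,z,col):
    for a,b in M(kind):
        q=proj(im,place(p,yaw,z,[a,b])); q=((q-np.array(crop)+.5)*f-.5)
        cv2.line(img,*[tuple(int(round(v*8)) for v in r) for r in q],col,1,cv2.LINE_AA,3)
def zoom(im,x0,x1,y0,y1,f): return cv2.resize(np.ascontiguousarray(im["pixels"][y0:y1,x0:x1,::-1]),None,fx=f,fy=f,interpolation=cv2.INTER_CUBIC)
E
python3 - <<'E'
from h import *; import pickle
d=pickle.load(open("im0.pkl","rb"));T=d["top"];S=d["side"]
def fit(obs,x0):
    # obs: (im, px, local pt)
    def r(v):
        return np.concatenate([ (proj(im,place(v[:2],v[2],0,[L]))[0]-np.array(px)) for im,px,L in obs])
    s=least_squares(r,x0,loss="soft_l1"); return s.x,r(s.x).reshape(-1,2)
zt=lambda x,y:(x/3.4+99.65,y/3.4+109.65); zs=lambda x,y:(x/3.3+169.65,y/3.3+94.65)
z2=lambda x,y:((x+.5)/9+100-.5,(y+.5)/9+180-.5); s2=lambda x,y:((x+.5)/7+175-.5,(y+.5)/7+95-.5)
z3=lambda x,y:((x+.5)/8.5+170-.5,(y+.5)/8.5+155-.5)
H=.13
bt=[(T,z3(148,60),(.048,.044,H)),(T,z3(492,118),(.048,-.044,H)),(T,z3(412,497),(-.048,-.044,H)),(T,z3(70,430),(-.048,.044,H)),
 (S,zs(130,150),(-.048,.044,H)),(S,zs(269,150),(.048,.044,H)),(S,zs(268,218),(.048,-.044,H)),(S,zs(118,221),(-.048,-.044,H))]
v,e=fit(bt,[.542,.132,-.16]); print("tank",v[:2].round(4),np.degrees(v[2]).round(2)); print(e.round(1).tolist())
h=.176
st=[(T,z2(133,228),(.013,.010,h)),(T,z2(207,218),(.013,-.010,h)),(T,z2(215,325),(-.013,-.010,h)),(T,z2(140,328),(-.013,.010,h)),
 (S,s2(120,65),(-.013,.010,h)),(S,s2(180,55),(.013,.010,h)),(S,s2(192,68),(.013,-.010,h)),(S,s2(124,82),(-.013,-.010,h)),
 (T,z2(165,118),(.04,.021,.112)),(T,z2(198,118),(.04,.013,.112)),(T,z2(295,97),(.04,-.013,.112)),(T,z2(330,95),(.04,-.021,.112)),(T,z2(358,410),(-.04,-.021,.112)),(T,z2(195,437),(-.04,.021,.112))]
w,e=fit(st,[.484,.297,.1]); print("stand",w[:2].round(4),np.degrees(w[2]).round(2)); print(e.round(1).tolist())
for n in "TS":
    pass
np.save("est0.npy",np.array([v,w]))
bp=v[:2]+.015*np.array([np.cos(v[2]),np.sin(v[2])]); print("bar",bp.round(4))
tr=[(T,((168.5)/6.5+339.5,70.5/6.5+154.5),(.075,.06,.012)),(T,(467/6.5+339.5,148/6.5+154.5),(.075,-.06,.012)),(T,(388/6.5+339.5,530/6.5+154.5),(-.075,-.06,.012)),(T,(78/6.5+339.5,450/6.5+154.5),(-.075,.06,.012)),
 (S,(222,310),(-.075,.06,.012)),(S,(306,310),(.075,.06,.012)),(S,(307,367),(.075,-.06,0)),(S,(214,367),(-.075,-.06,0))]
u,e=fit(tr,[.54,-.29,-.2]); print("tray",u[:2].round(4),np.degrees(u[2]).round(2)); print(e.round(1).tolist())
for nm,im,c,f in (("t",T,(100,240,150,250),5.5),("s",S,(185,275,95,215),4.9)):
    x0,x1,y0,y1=c; g=zoom(im,*c,f)
    draw(g,im,(x0,y0),f,"tank",v[:2],v[2],0,(0,255,0)); draw(g,im,(x0,y0),f,"basket",bp,v[2],.087,(0,255,255))
    draw(g,im,(x0,y0),f,"stand",w[:2],w[2],0,(0,255,0)); draw(g,im,(x0,y0),f,"rod",w[:2],w[2],.148,(255,255,0))
    cv2.imwrite(f"pics/ov_{nm}.png",g)
E
```

```text
tank [0.5426 0.134 ] -9.34
[[0.8, 0.6], [-0.5, 1.0], [-0.0, -0.3], [0.5, -0.1], [0.5, 0.5], [-0.2, -0.1], [-0.2, -1.4], [0.9, -1.7]]
stand [0.486  0.3004] 9.55
[[-1.0, -1.5], [0.0, -1.7], [0.2, -1.2], [-0.7, -0.2], [0.2, -1.5], [1.8, -1.6], [2.0, -0.4], [1.4, -0.8], [0.4, 2.8], [0.2, 2.3], [0.6, 3.0], [0.1, 2.7], [0.4, 3.3], [0.3, 2.8]]
bar [0.5574 0.1316]
tray [ 0.5403 -0.2879] -12.97
[[-0.3, -0.9], [0.2, -0.9], [0.4, -0.8], [0.6, -0.5], [-1.0, -4.2], [-0.1, -1.1], [-0.1, 4.3], [-1.3, 0.1]]
```

View pics/ov_t.png

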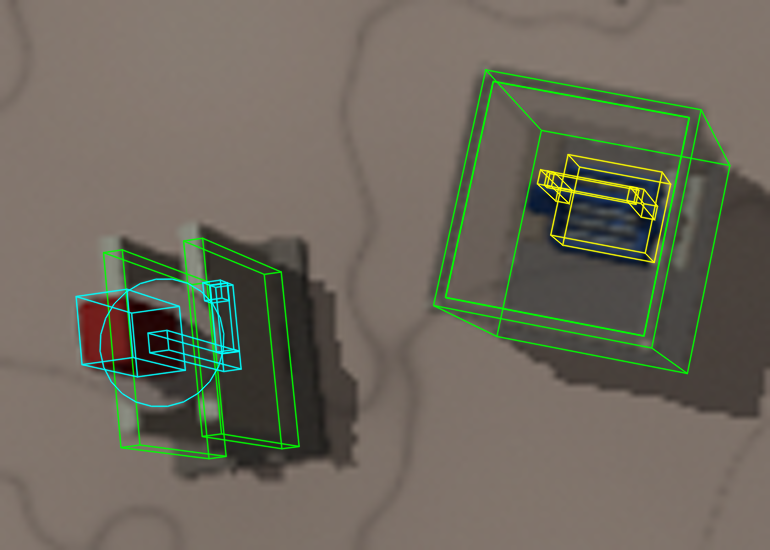

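View pics/ov_s.png

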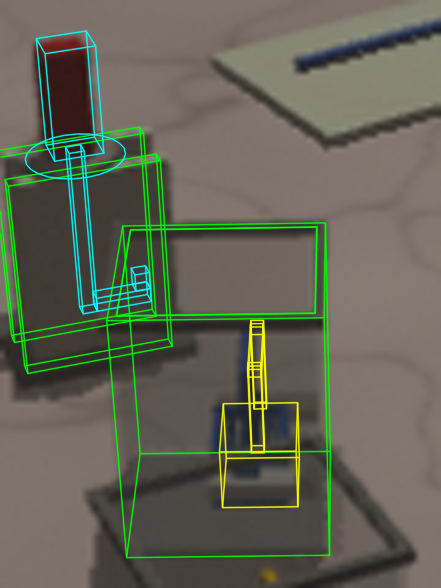

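```bash
python3 - <<'E'
from h import *; from cell import *; import pickle
s=state(); R=Ro.from_euler('xyz',s["tcp_rot"],degrees=True).as_matrix(); print(R.round(4), s["time"])
d=pickle.load(open("im0.pkl","rb"))
for n in d: print(n,(-np.array(d[n]["R"]).T@d[n]["t"]).round(3))
W=d["wrist"]; c=-np.array(W["R"]).T@W["t"]; print("cam in tool",R.T@(c-s["tool_pos"]), "axis in tool",R.T@np.array(W["R"])[2])
T=d["top"];S=d["side"]
z2=lambda x,y:((x+.5)/9+100-.5,(y+.5)/9+180-.5); s2=lambda x,y:((x+.5)/7+175-.5,(y+.5)/7+95-.5)
for a,b in (((133,228),(120,65)),((207,218),(180,55)),((215,325),(192,68)),((140,328),(124,82))):
    pass
# same-corner triangulation of handle top: far-left, far-right, near-right, near-left
for n,a,b in (("FL",(133,228),(182,55)),("FR",(207,218),(192,70)),("NR",(215,325),(126,85)),("NL",(140,328),(120,65))):
    print(n,tri([(T,z2(*a)),(S,s2(*b))]).round(4))
print("wall FR outer",tri([(T,z2(333,97)),(S,s2(310,230))]).round(4))
print("wall NR outer",tri([(T,z2(358,412)),(S,s2(78,262))]).round(4))
print("wall FL outer",tri([(T,z2(165,118)),(S,s2(284,186))]).round(4))
E
```

```text
[[-1.000e-03 -8.926e-01  4.509e-01]
 [-1.500e-03  4.509e-01  8.926e-01]
 [-1.000e+00  2.000e-04 -1.700e-03]] 0.15
side [ 0.456 -0.785  0.648]
top [ 0.416 -0.01   0.984]
wrist [0.177 0.526 0.373]
cam in tool [-0.12340383  0.07949794 -0.00033228] axis in tool [ 9.51691198e-01 -3.07056766e-01  7.76199077e-05]
FL [0.4938 0.3113 0.1726]
FR [0.4963 0.2929 0.1745]
NR [0.4723 0.2901 0.1722]
NL [0.4711 0.308  0.1722]
wall FR outer [0.5339 0.2865 0.1111]
wall NR outer [0.4529 0.2738 0.1134]
wall FL outer [0.5281 0.3307 0.1081]
```

Call:
carry_out --commands '[[[-4,-25,-9,-0.06],[-10,-62,-22,-0.16],[-16,-99,-35,-0.25],[-22,-136,-49,-0.34],[-28,-174,-62,-0.44],[-34,-211,-75,-0.53],[-38,-236,-84,-0.6],[-40,-248,-88,-0.63],[-40,-248,-88,-0.63],[-40,-248,-88,-0.63]]]' --hand 85

```text
time: 0.98
tool_pos: [0.4298, 0.3003, 0.2899]
tcp_rot: [65.8, 89.9, 165.0]
force: [-0.2, 0.6, 0.4]
opening: 0.085
```

```bash
cat > snap.py <<'E'
import sys,cv2,pickle,numpy as np
from cell import *
n=sys.argv[1]; d={}
for c in sys.argv[2:]:
    d[c]=get_image(c); cv2.imwrite(f"pics/{c}_{n}.png",cv2.resize(d[c]["pixels"][:,:,::-1],None,fx=1.5,fy=1.5,interpolation=cv2.INTER_CUBIC))
d["s"]=state(); pickle.dump(d,open(f"im_{n}.pkl","wb"))
s=d["s"]; print(s["time"],s["tool_pos"],s["tcp_rot"],np.round(s["force"],2),s["opening"],np.round(s["qpos"],1))
E
python3 snap.py 1 wrist
```

```text
1.0333 [0.42919294 0.30084513 0.28985016] [ 70.24685692  89.92714769 169.49456358] [ 0.08  0.41 -0.04] 0.0845028376804606 [ 28.8   1.5  77.8   0.  100.8 -70.4]
```

View pics/wrist_1.png

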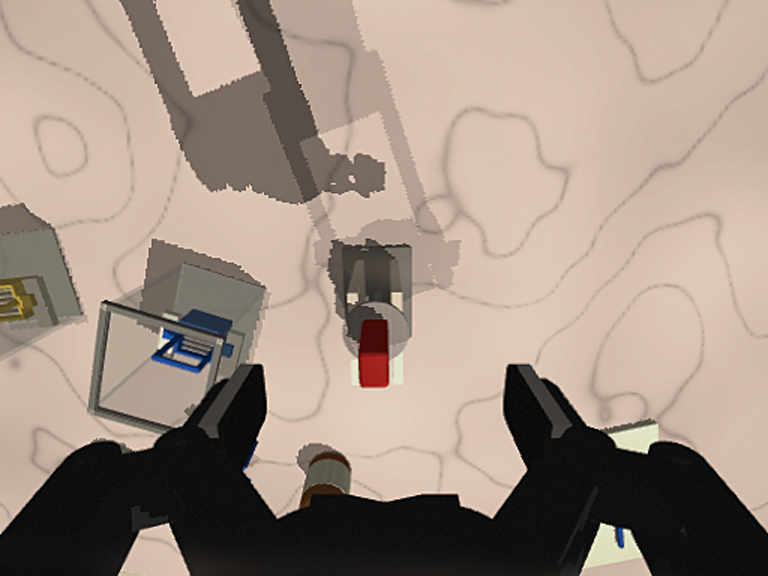

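```bash
python3 - <<'E'
from h import *; import pickle
d=pickle.load(open("im_1.pkl","rb"));W=d["wrist"]
c=(50,300,150,310);f=3.1
g=zoom(W,*c,f);cv2.imwrite("pics/w1a.png",g)
g2=g.copy()
v=[.5426,.134,np.radians(-9.34)]; bp=[.5574,.1316]
draw(g2,W,(c[0],c[2]),f,"tank",v[:2],v[2],0,(0,255,0)); draw(g2,W,(c[0],c[2]),f,"basket",bp,v[2],.087,(0,255,255))
draw(g2,W,(c[0],c[2]),f,"stand",(.4905,.302),.16,0,(0,255,0)); draw(g2,W,(c[0],c[2]),f,"rod",(.4834,.3006),.16,.148,(255,255,0))
cv2.imwrite("pics/w1b.png",g2)
E
```

```text
(no output)
```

View pics/w1a.png

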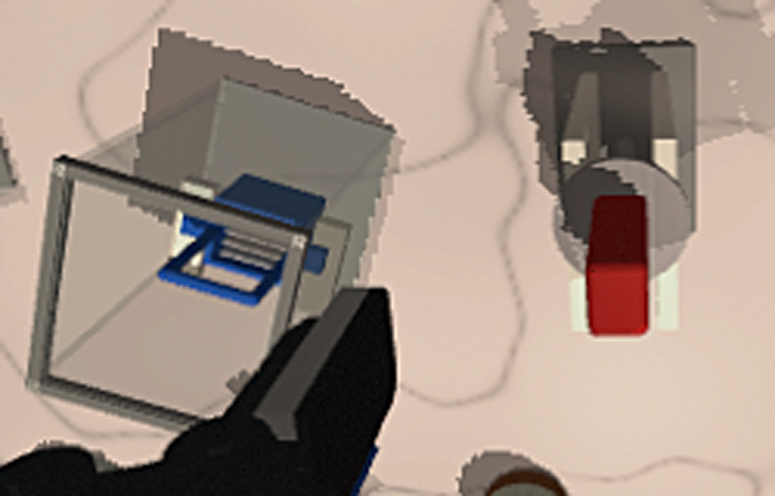

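View pics/w1b.png

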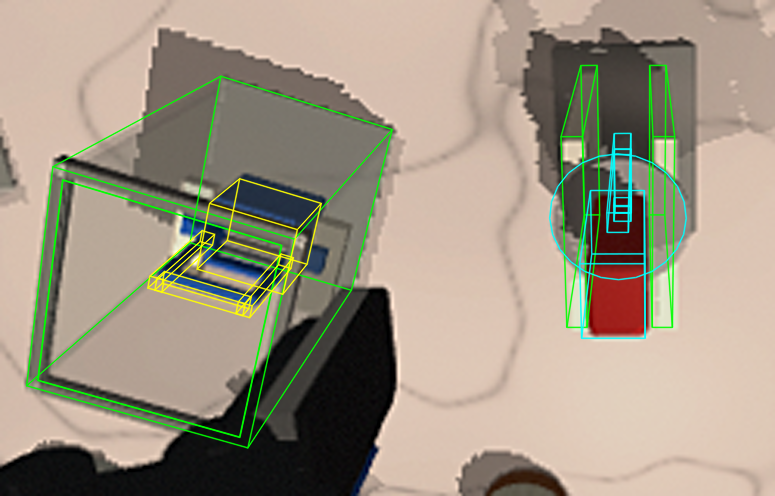

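```bash
python3 - <<'E'
from h import *; import pickle
d=pickle.load(open("im_1.pkl","rb"));W=d["wrist"]
d0=pickle.load(open("im0.pkl","rb"));T=d0["top"];S=d0["side"]
w=lambda x,y:(50+(x+.5)/3.1-.5,150+(y+.5)/3.1-.5)
z3=lambda x,y:((x+.5)/8.5+170-.5,(y+.5)/8.5+155-.5)
s2=lambda x,y:((x+.5)/7+175-.5,(y+.5)/7+95-.5)
print("bar mid wrist",atz(W,w(212,285),.087).round(4)); print("bar ends",atz(W,w(163,272),.087).round(4),atz(W,w(263,296),.087).round(4))
print("bar mid top",atz(T,z3(312,262),.087).round(4))
print("side bar top", atz(S,s2(424,475),.090).round(4))
for a,b in (((222,258),(395,275)),): print("top ends",atz(T,z3(*a),.087).round(4),atz(T,z3(*b),.087).round(4))
print("box bottom corners", [atz(W,w(*p),.012).round(4) for p in ((243,175),(325,197))])
print("handle top", [atz(W,w(*p),.176).round(4) for p in ((588,263),(648,263),(645,335),(591,335))])
print("walls outer near/far", [atz(W,w(*p),.112).round(4) for p in ((562,140),(677,140),(571,332),(678,328))])
c=(170,250,155,225);f=8.5
g=zoom(T,*c,f)
for p,y,col in (((.5574,.1316),-9.34,(0,255,255)),((.551,.132),-9.3,(0,255,0))):
    draw(g,T,(c[0],c[2]),f,"basket",p,np.radians(y),.087,col)
cv2.imwrite("pics/bk.png",g)
E
```

```text
bar mid wrist [0.5529 0.1355 0.087 ]
bar ends [0.5501 0.1146 0.087 ] [0.5546 0.1573 0.087 ]
bar mid top [0.5533 0.1332 0.087 ]
side bar top [0.5553 0.1427 0.09  ]
top ends [0.5538 0.1576 0.087 ] [0.5504 0.1108 0.087 ]
box bottom corners [array([0.5342, 0.1157, 0.012 ]), array([0.5395, 0.1573, 0.012 ])]
handle top [array([0.4716, 0.2913, 0.176 ]), array([0.4687, 0.3094, 0.176 ]), array([0.4937, 0.3125, 0.176 ]), array([0.4964, 0.2957, 0.176 ])]
walls outer near/far [array([0.4557, 0.2756, 0.112 ]), array([0.449 , 0.3176, 0.112 ]), array([0.5353, 0.2898, 0.112 ]), array([0.5268, 0.3316, 0.112 ])]
```

View pics/bk.png

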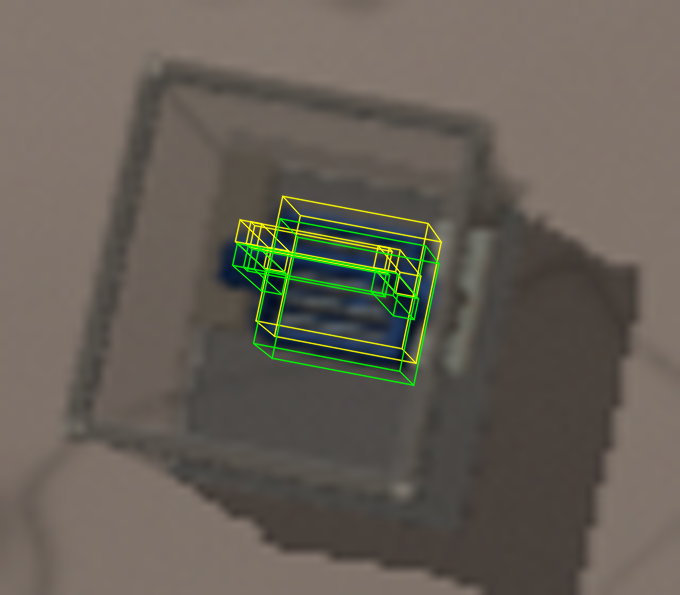

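Call:
carry_out --commands '[[[0,-20,-3,0],[20,-45,-7,0],[55,-53,-8,0],[90,-53,-8,0],[115,-53,-8,0],[132,-53,-8,0],[140,-53,-8,0],[142,-53,-8,0],[142,-53,-8,0],[142,-53,-8,0]]]'

```text
time: 1.87
tool_pos: [0.4837, 0.3022, 0.1501]
tcp_rot: [-71.0, 89.8, 28.3]
force: [0.4, 0.6, 0.9]
opening: 0.0852
```

```bash
python3 snap.py 2 wrist side
```

```text
1.9667 [0.48408644 0.30196085 0.15052115] [-71.44990239  89.7738404   27.86222827] [0.23 1.11 0.48] 0.08490055281502865 [ 26.3   9.7  84.7   0.   85.4 -73.1]
```

View pics/wrist_2.png

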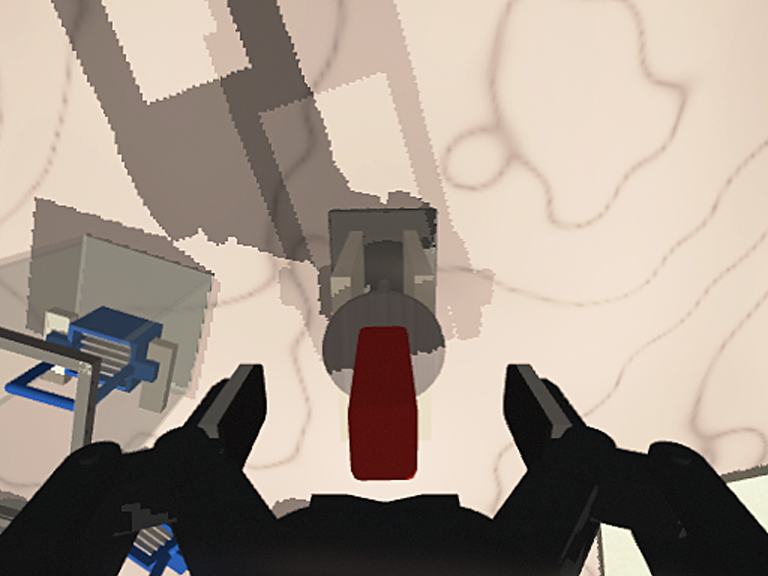

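View pics/side_2.png

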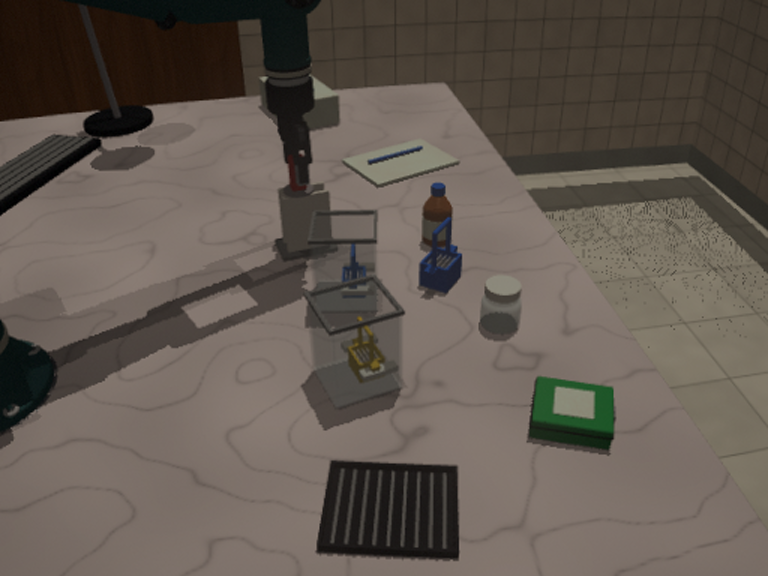

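Call:
carry_out --commands '[[[0,0,0,0],[0,0,0,0],[0,0,0,0],[0,0,0,0],[0,0,0,0],[0,0,0,0],[0,0,0,0],[0,0,0,0]]]' --hand 10

```text
time: 2.63
tool_pos: [0.4834, 0.3012, 0.1485]
tcp_rot: [-75.1, 90.0, 24.2]
force: [0.2, -0.3, 1.1]
opening: 0.0189
```

Call:
carry_out --commands '[[[-3,0,0,0],[-10,0,0,0],[-22,0,0,0],[-38,0,0,0],[-56,0,0,0],[-74,0,0,0],[-92,0,0,0],[-110,0,0,0],[-126,0,0,0],[-140,0,0,0],[-148,0,0,0],[-152,0,0,0],[-152,0,0,0],[-152,0,0,0]]]'

```text
time: 3.8
tool_pos: [0.4831, 0.3011, 0.2999]
tcp_rot: [101.2, 90.0, -159.5]
force: [0.5, 1.0, -1.7]
opening: 0.0193
```

```bash
python3 snap.py 3 wrist side top; python3 - <<'E'
from h import *; import pickle
d=pickle.load(open("im_3.pkl","rb"))
S=d["side"];T=d["top"]
cv2.imwrite("pics/s3z.png",np.hstack([zoom(S,175,275,40,190,4),cv2.resize(zoom(T,90,250,150,310,2.5),(400,600))]))
E
```

```text
3.95 [0.48290861 0.30101618 0.29892971] [ 105.66817207   89.8534196  -155.03673572] [-0.11  0.26 -1.82] 0.019215639861221594 [ 26.2   7.3  70.5   0.  102.3 -73.1]
```

View pics/s3z.png

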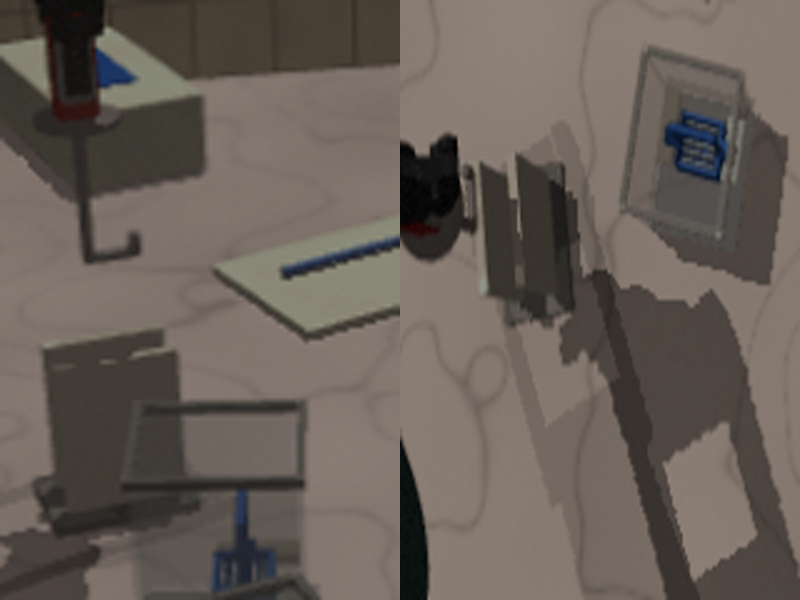

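View pics/wrist_3.png

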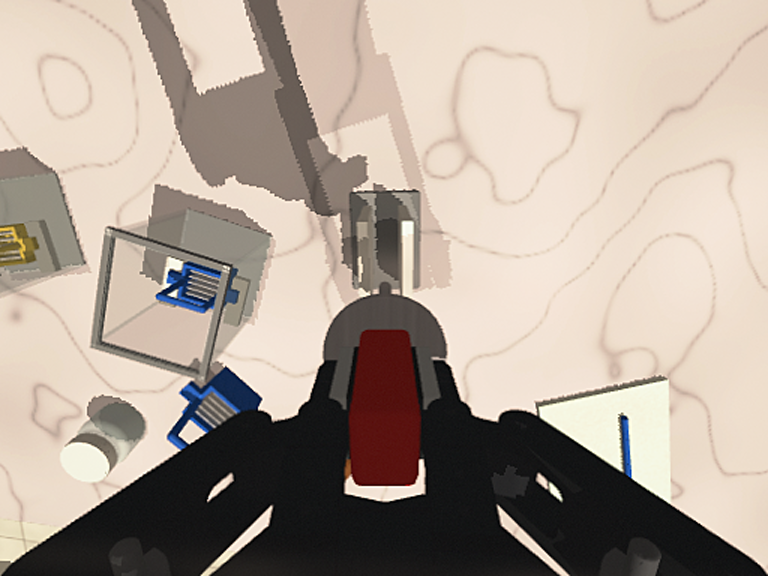

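```bash
python3 - <<'E'
from h import *; import pickle
d=pickle.load(open("im_3.pkl","rb"));S=d["side"];W=d["wrist"];T=d["top"]
g=zoom(S,175,275,40,190,4); draw(g,S,(175,40),4,"rod",(.483,.3012),np.radians(9.3),.2993,(255,255,0))
B=(.553,.135);y=np.radians(-8.5)
draw(g,S,(175,40),4,"basket",B,y,.087,(0,255,255))
h=zoom(W,60,190,140,260,3); cv2.imwrite("pics/w3raw.png",zoom(W,60,190,140,260,6)); draw(h,W,(60,140),3,"basket",B,y,.087,(0,255,255)); draw(h,W,(60,140),3,"tank",(.5426,.134),np.radians(-9.3),0,(0,255,0))
cv2.imwrite("pics/ov3.png",np.hstack([g,cv2.copyMakeBorder(h,0,240,0,0,cv2.BORDER_CONSTANT)]))
E
```

```text
(no output)
```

View pics/ov3.png

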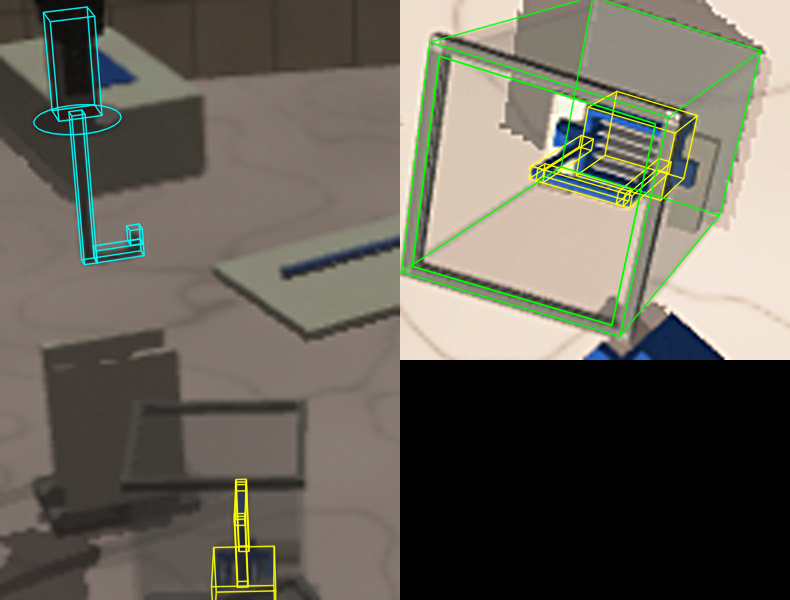

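View pics/w3raw.png

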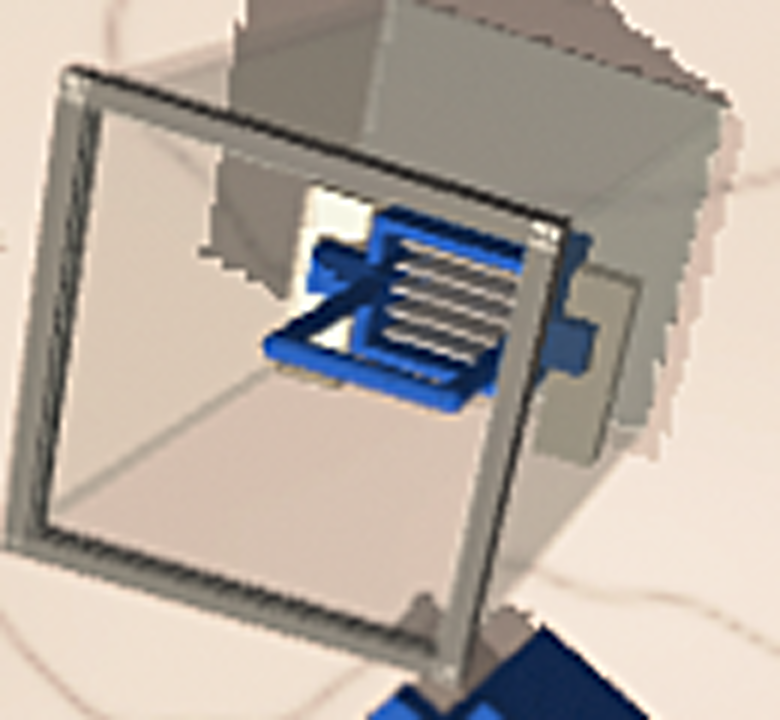

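Call:
carry_out --commands '[[[0,0,-5,0.01],[0,0,-17,0.03],[0,0,-35,0.07],[0,0,-55,0.11],[0,0,-77,0.15],[0,0,-99,0.19],[0,-1,-120,0.23],[0,-1,-139,0.27],[0,-1,-153,0.29],[0,-1,-160,0.31],[0,-1,-162,0.31],[0,-1,-162,0.31],[0,-1,-162,0.31]]]'

```text
time: 5.03
tool_pos: [0.5103, 0.1418, 0.3003]
tcp_rot: [29.4, 90.0, 110.9]
force: [-0.2, 0.1, -1.4]
opening: 0.0192
```

```bash
python3 snap.py 4 wrist side top; python3 - <<'E'
from h import *; import pickle
d=pickle.load(open("im_4.pkl","rb"));S=d["side"];W=d["wrist"];T=d["top"];s=d["s"]
p=s["tool_pos"]; R=Ro.from_euler('xyz',s["tcp_rot"],degrees=True).as_matrix(); yaw=np.arctan2(R[1,2],R[0,2])-np.pi/2; print("rod yaw",np.degrees(yaw))
B=(.5525,.1355);y=np.radians(-8.5)
g=zoom(S,175,275,60,190,4.5); draw(g,S,(175,60),4.5,"rod",p[:2],yaw,p[2],(255,255,0));draw(g,S,(175,60),4.5,"basket",B,y,.087,(0,255,255))
cv2.imwrite("pics/ov4.png",g)
h=zoom(W,190,330,150,300,4);cv2.imwrite("pics/w4.png",h)
E
```

```text
5.1833 [0.51028307 0.14225775 0.3002642 ] [ 23.29929932  89.98376375 104.90984832] [ 0.11  0.76 -1.04] 0.019534931172693077 [  9.4   2.2  75.9   0.  101.9 -72.2]
rod yaw -8.389451840416683
```

View pics/ov4.png

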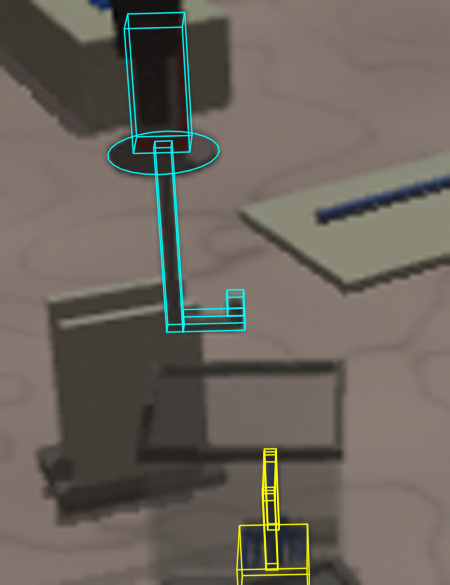

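View pics/wrist_4.png

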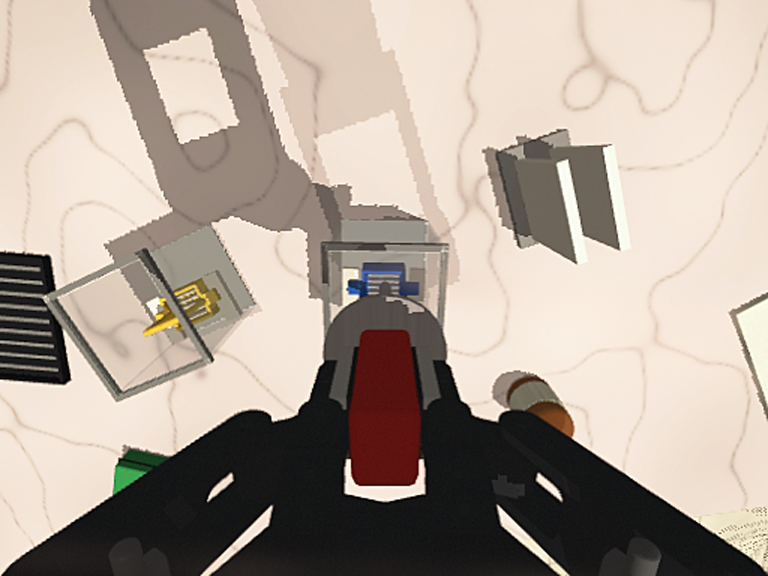

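View pics/top_4.png

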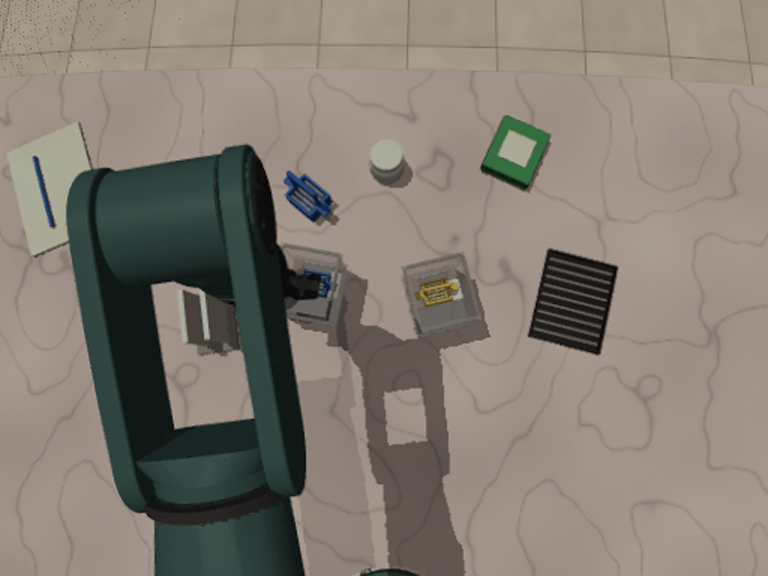

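Call:
carry_out --commands '[[[4,0,0,0],[12,0,0,0],[24,0,0,0],[36,0,0,0],[48,0,0,0],[60,0,0,0],[72,0,0,0],[82,0,0,0],[88,0,0,0],[90,0,0,0],[90,0,0,0]]]'

```text
time: 6.1
tool_pos: [0.5103, 0.1415, 0.2097]
tcp_rot: [101.5, 89.9, -177.0]
force: [1.0, 0.4, -0.5]
opening: 0.0193
```

```bash
cat > ov.py <<'E'
import sys; from h import *; import pickle
n=sys.argv[1]; B=tuple(float(v) for v in sys.argv[2:4]); y=np.radians(float(sys.argv[4])); bz=float(sys.argv[5]); c=[int(v) for v in sys.argv[6:10]]; f=float(sys.argv[10])
d=pickle.load(open(f"im_{n}.pkl","rb"));S=d["side"];s=d["s"];p=s["tool_pos"]
R=Ro.from_euler('xyz',s["tcp_rot"],degrees=True).as_matrix(); yaw=np.arctan2(R[1,2],R[0,2])-np.pi/2; print("rod yaw",np.degrees(yaw))
g0=zoom(S,*c,f); g=g0.copy(); draw(g,S,(c[0],c[2]),f,"rod",p[:2],yaw,p[2],(255,255,0));draw(g,S,(c[0],c[2]),f,"basket",B,y,bz,(0,255,255))
cv2.imwrite(f"pics/ov{n}.png",np.hstack([g0,g]))
E
python3 snap.py 5 wrist side; python3 ov.py 5 .5525 .1355 -8.5 .087 190 260 100 210 5
```

```text
6.2 [0.51082364 0.14154515 0.21103765] [-68.57674491  89.91810489  12.95285418] [ 0.51  0.21 -1.27] 0.019303247304629786 [  9.4   3.   85.1   0.   91.8 -72.2]
rod yaw -8.470381013539773
```

View pics/ov5.png

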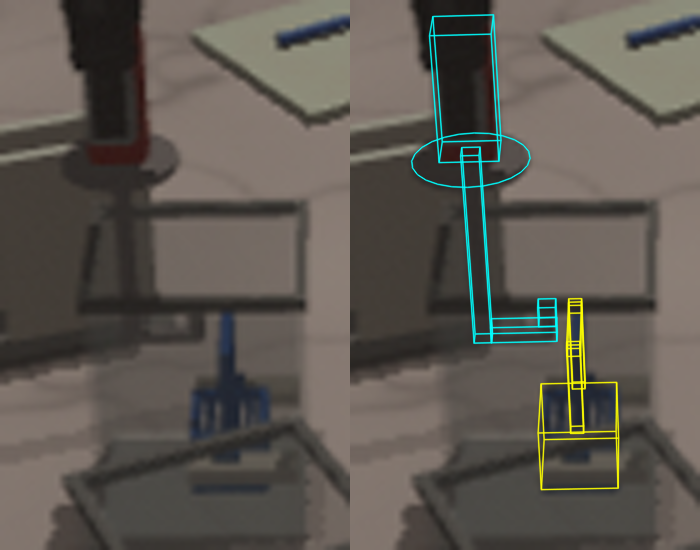

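View pics/wrist_5.png

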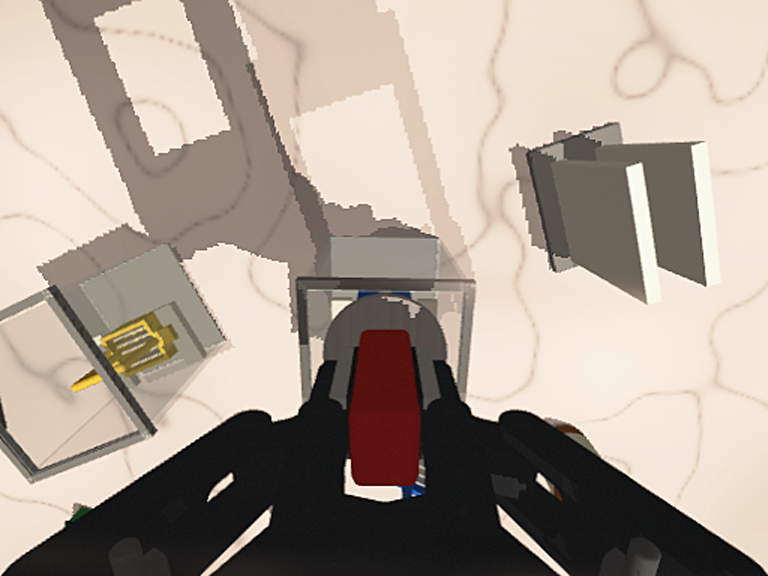

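Call:
carry_out --commands '[[[5,0,0,0],[12,0,0,0],[19,0,0,0],[25,0,0,0],[27,0,0,0],[27,0,0,0],[27,0,0,0]]]'

```text
time: 6.78
tool_pos: [0.5103, 0.1415, 0.183]
tcp_rot: [100.9, 90.0, -177.6]
force: [-0.6, 0.4, -0.4]
opening: 0.0191
```

```bash
python3 snap.py 6 side; python3 ov.py 6 .5525 .1355 -8.5 .087 190 260 100 210 5
```

```text
6.8333 [0.51056368 0.14153946 0.18347436] [-58.23110143  89.97762616  23.30159069] [ 1.37  0.08 -0.62] 0.019223530665724582 [  9.4   3.7  87.5   0.   88.8 -72.2]
rod yaw -8.467305925981703
```

View pics/ov6.png

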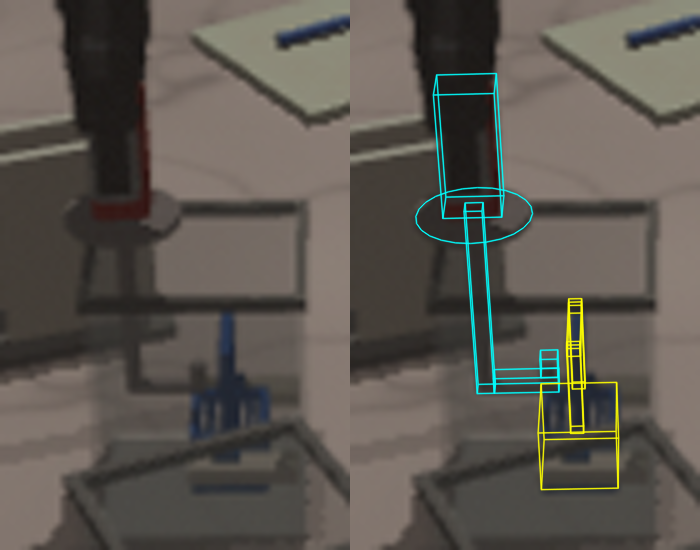

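Call:
carry_out --commands '[[[0,-3,0,0],[0,-8,0,0],[0,-13,0,0],[0,-18,0,0],[0,-23,0,0],[0,-27,0,0],[0,-28,0,0],[0,-28,0,0]]]'

```text
time: 7.5
tool_pos: [0.5385, 0.1372, 0.1831]
tcp_rot: [89.7, 90.0, 171.3]
force: [0.0, -0.1, -0.9]
opening: 0.0193
```

```bash
python3 snap.py 7 side; python3 ov.py 7 .5525 .1355 -8.5 .087 190 260 100 210 5
```

```text
7.55 [0.53821864 0.13733227 0.18314973] [ 90.84765972  89.97478676 172.37202011] [-0.03 -0.33 -1.03] 0.019343800850448126 [  8.5   7.   84.    0.   89.  -73.1]
rod yaw -8.475639531681
```

View pics/ov7.png

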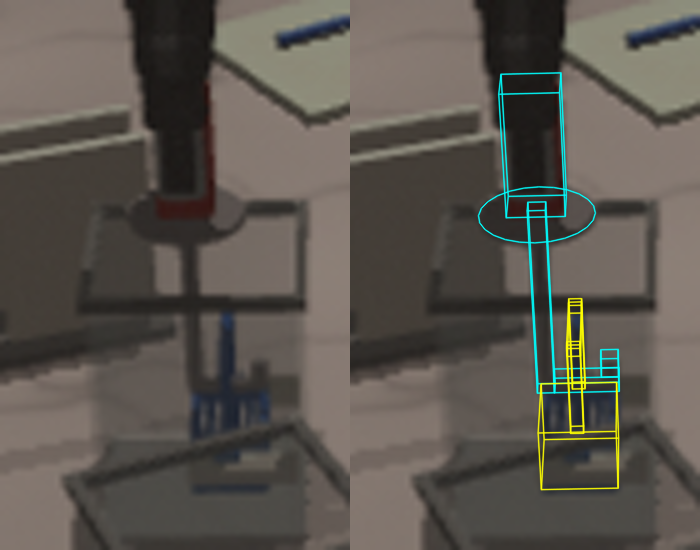

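Call:
carry_out --commands '[[[-4,0,0,0],[-9,0,0,0],[-14,0,0,0],[-17,0,0,0],[-19,0,0,0],[-21,0,0,0],[-23,0,0,0],[-25,0,0,0],[-28,0,0,0],[-32,0,0,0],[-36,0,0,0],[-40,0,0,0],[-40,0,0,0],[-40,0,0,0]]]'

```text
time: 8.72
tool_pos: [0.5384, 0.1374, 0.2239]
tcp_rot: [-70.3, 89.9, 11.2]
force: [-0.4, -0.3, -1.6]
opening: 0.0193
```

```bash
python3 snap.py 8 side wrist; python3 ov.py 8 .5525 .1355 -8.5 .106 190 260 100 210 5
```

```text
8.8167 [0.53806124 0.13734428 0.22316912] [ 96.168665    89.98654516 177.69941917] [ 0.48 -0.51 -2.5 ] 0.019308601374815007 [  8.5   6.1  80.4   0.   93.5 -73.1]
rod yaw -8.469245662220237
```

View pics/ov8.png

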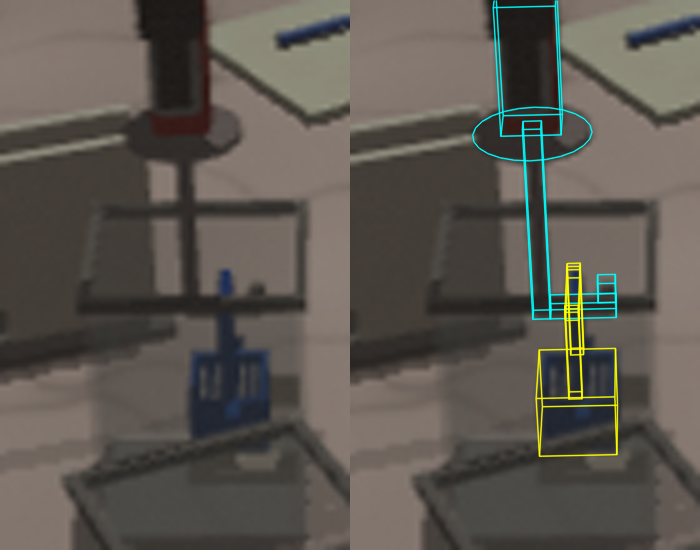

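View pics/wrist_8.png

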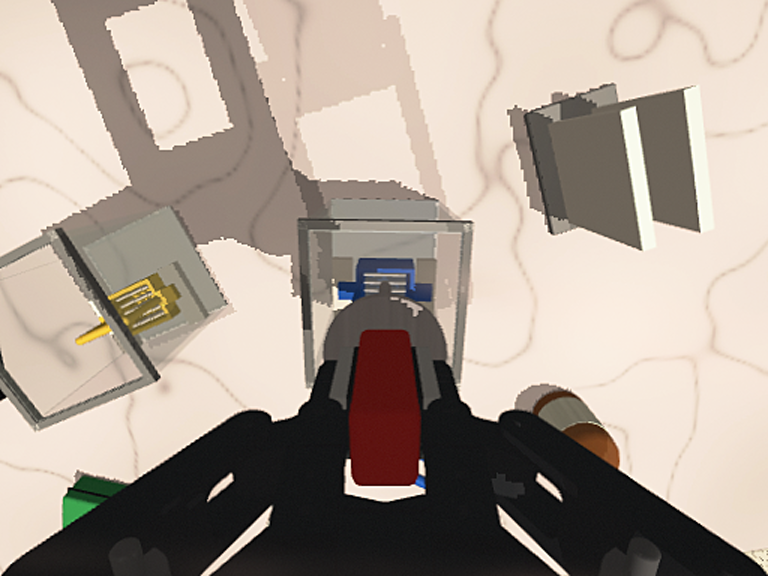

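Call:
carry_out --commands '[[[-2,0,0,0],[-6,0,0,0],[-12,0,0,0],[-20,0,0,0],[-29,0,0,0],[-38,0,0,0],[-47,0,0,0],[-56,0,0,0],[-65,0,0,0],[-74,0,0,0],[-83,0,0,0],[-92,0,0,0],[-101,0,0,0],[-110,0,0,0],[-119,0,0,0],[-128,0,0,0],[-136,0,0,0],[-142,0,0,0],[-146,0,0,0],[-147,0,0,0]]]'

```text
time: 10.48
tool_pos: [0.5383, 0.1374, 0.3713]
tcp_rot: [-69.9, 89.9, 11.7]
force: [0.2, 0.0, -2.6]
opening: 0.0194
```

```bash
python3 snap.py 9 side top; python3 ov.py 9 .5525 .1355 -8.5 .253 170 270 40 180 3.9
python3 - <<'E'
from h import *; import pickle
d=pickle.load(open("im_9.pkl","rb"))
# tray corners check & path
p=np.array([.5385,.1373]); 
tr=np.array([.5403,-.2905]); yaw=np.radians(-8.5)
ex=np.array([np.cos(yaw),np.sin(yaw)])
tgt=tr-.015*ex; print("rod target",tgt)
dd=tgt-p
ty=np.array([-np.cos(yaw),-np.sin(yaw)]); tz=np.array([-np.sin(yaw),np.cos(yaw)])
print("ty,tz mm",1000*dd@ty,1000*dd@tz)
E
```

```text
10.5833 [0.53815116 0.13738985 0.37035353] [-9.01293342 89.99395881 72.52238738] [-0.45  0.52 -2.46] 0.0194063220330314 [  8.5   6.2  63.7   0.  110.1 -73.1]
rod yaw -8.464679142127931
rod target [ 0.52546476 -0.28828286]
ty,tz mm -50.01309463529891 -422.8349294061947
```

View pics/ov9.png

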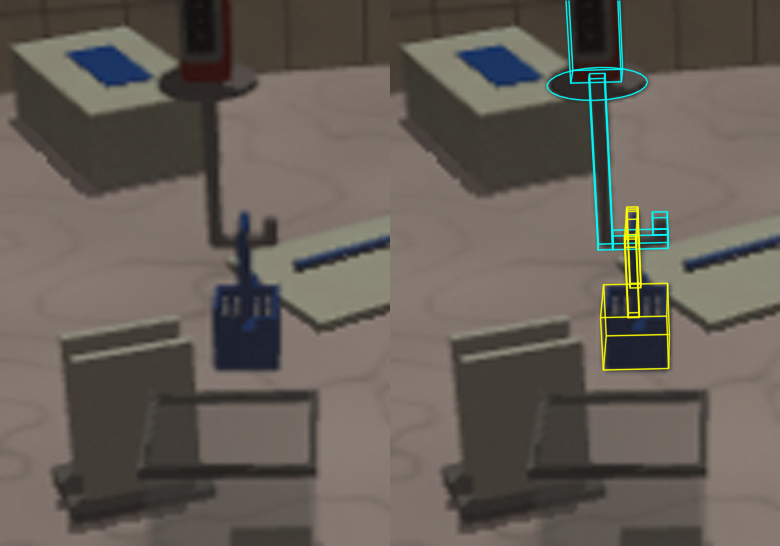

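View pics/top_9.png

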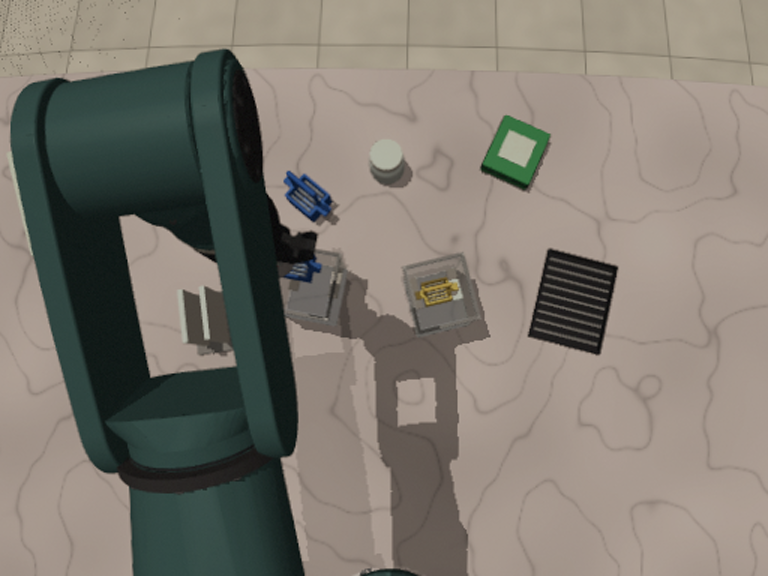

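Call:
carry_out --commands '[[[0,0,-1,0],[0,-0.5,-4,0],[0,-1,-9,0],[0,-2,-16,0],[0,-3,-25,0],[0,-4.2,-36,0],[0,-5.8,-48.7,0],[0,-7.3,-61.6,0],[0,-8.8,-74.5,0],[0,-10.3,-87.4,0],[0,-11.9,-100.3,0],[0,-13.4,-113.2,0],[0,-14.9,-126.1,0],[0,-16.4,-139,0],[0,-18,-151.9,0],[0,-19.5,-164.8,0],[0,-21,-177.7,0],[0,-22.5,-190.6,0],[0,-24,-203.5,0],[0,-25.5,-216.4,0]]]'

```text
time: 12.25
tool_pos: [0.5314, -0.0817, 0.3703]
tcp_rot: [-14.8, 90.0, 66.7]
force: [0.6, -0.0, -1.6]
opening: 0.019
```

Call:
carry_out --commands '[[[0,-1.5,-12.9,0],[0,-3,-25.8,0],[0,-4.6,-38.7,0],[0,-6.1,-51.6,0],[0,-7.6,-64.5,0],[0,-9.1,-77.4,0],[0,-10.6,-90.3,0],[0,-12.2,-103.2,0],[0,-13.7,-116.1,0],[0,-15.2,-129,0],[0,-16.7,-141.9,0],[0,-18.2,-154.8,0],[0,-19.6,-166.7,0],[0,-20.9,-177.6,0],[0,-22,-186.6,0],[0,-22.8,-193.6,0],[0,-23.4,-198.6,0],[0,-23.9,-202.6,0],[0,-24.3,-205.5,0],[0,-24.5,-206.5,0]]]'

```text
time: 13.92
tool_pos: [0.5253, -0.2885, 0.3703]
tcp_rot: [-26.2, 90.0, 55.3]
force: [-0.6, -0.5, -1.9]
opening: 0.0195
```

```bash
python3 snap.py 10 side top wrist; python3 ov.py 10 .5403 -.2905 -8.5 .253 150 340 150 384 2.1
```

```text
14.0667 [ 0.52537955 -0.28797076  0.37040215] [-32.95882303  89.98376483  48.60046867] [-0.06 -0.68 -1.56] 0.019061020375179406 [ -34.2   12.    57.     0.   110.9 -115.7]
rod yaw -8.4407072505789
```

View pics/ov10.png

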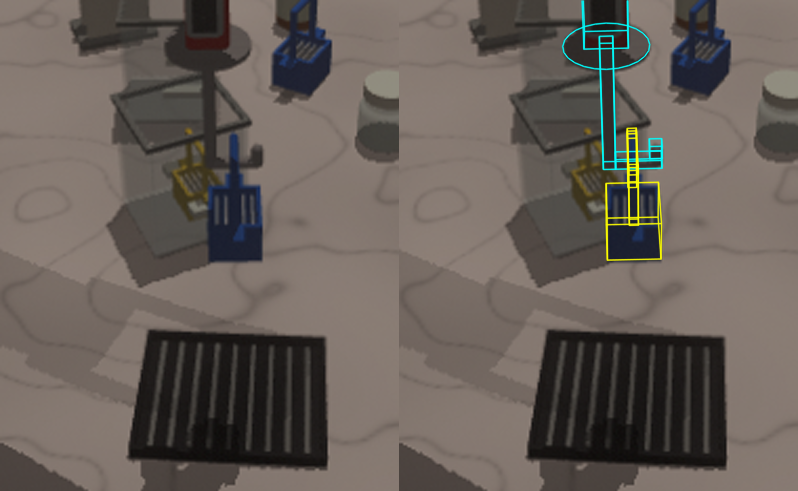

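View pics/top_10.png

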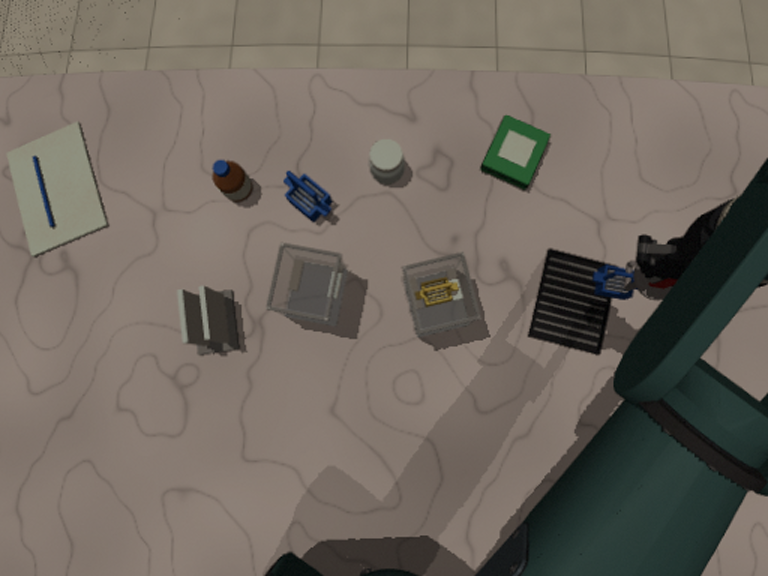

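View pics/wrist_10.png

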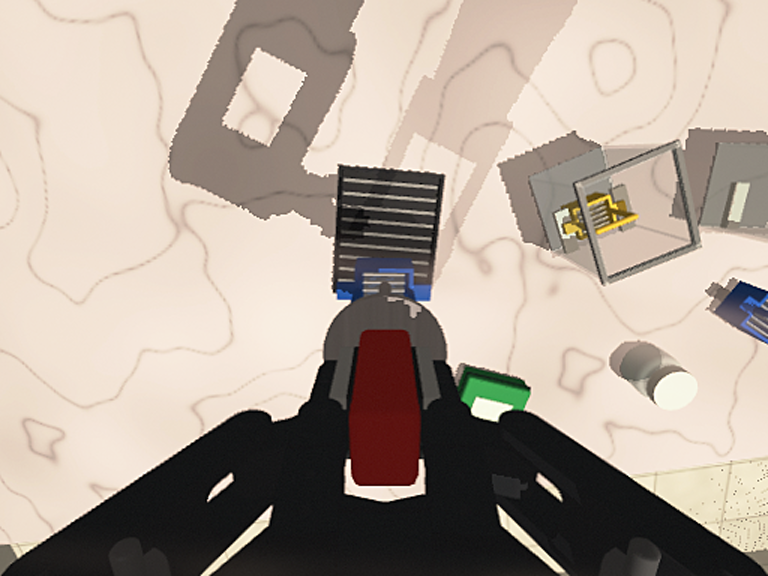

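Call:
carry_out --commands '[[[2,0,0,0],[6,0,0,0],[12,0,0,0],[20,0,0,0],[30,0,0,0],[40,0,0,0],[50,0,0,0],[60,0,0,0],[70,0,0,0],[80,0,0,0],[90,0,0,0],[100,0,0,0],[110,0,0,0],[120,0,0,0],[130,0,0,0],[138,0,0,0],[145,0,0,0],[150,0,0,0],[154,0,0,0],[156,0,0,0]]]'

```text
time: 15.73
tool_pos: [0.5253, -0.2882, 0.2137]
tcp_rot: [51.7, 90.0, 133.3]
force: [-0.3, 0.4, -2.0]
opening: 0.0194
```

Call:
carry_out --commands '[[[2,0,0,0],[4,0,0,0],[6,0,0,0],[8,0,0,0],[10,0,0,0],[12,0,0,0],[14,0,0,0],[16,0,0,0],[18,0,0,0],[20,0,0,0],[22,0,0,0],[24,0,0,0],[26,0,0,0],[28,0,0,0],[30,0,0,0],[32,0,0,0],[34,0,0,0],[36,0,0,0],[36,0,0,0]]]'

```text
time: 17.32
tool_pos: [0.5251, -0.2881, 0.1776]
tcp_rot: [59.6, 89.9, 141.1]
force: [-0.4, 0.0, -1.0]
opening: 0.0192
```

```bash
python3 snap.py 11 side top wrist; python3 ov.py 11 .5403 -.2905 -8.5 .079 180 340 220 384 2.5
```

```text
17.4667 [ 0.5253438  -0.28829604  0.17835225] [-84.73632496  89.99280307  -3.20615838] [-0.56  0.08 -0.86] 0.019006229273394838 [ -34.2   12.6   78.1    0.    89.3 -115.7]
rod yaw -8.469833374669046
```

View pics/ov11.png

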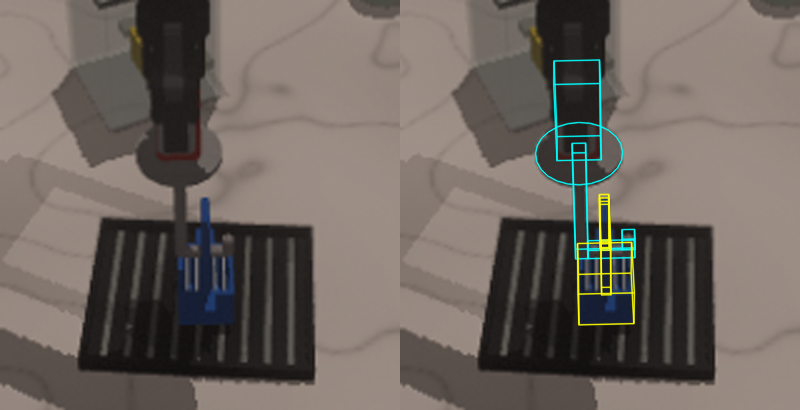

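View pics/wrist_11.png

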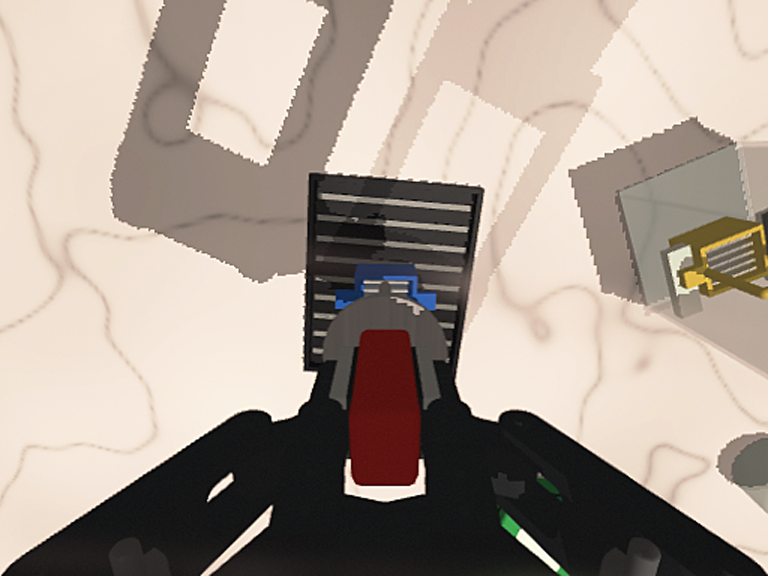

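Call:
carry_out --commands '[[[0,2,0,0],[0,5,0,0],[0,9,0,0],[0,14,0,0],[0,19,0,0],[0,24,0,0],[0,29,0,0],[0,34,0,0],[0,39,0,0],[0,43,0,0],[0,45,0,0],[0,45,0,0]]]'

```text
time: 18.47
tool_pos: [0.4804, -0.2816, 0.1784]
tcp_rot: [-68.5, 90.0, 13.0]
force: [-0.3, -0.4, -1.8]
opening: 0.0196
```

```bash
python3 snap.py 12 side wrist; python3 ov.py 12 .5403 -.2905 -8.5 .079 180 340 220 384 2.5
```

```text
18.5667 [ 0.48086156 -0.28167953  0.17839684] [-89.06744582  89.97462978  -7.53925084] [ 0.09 -0.18 -0.68] 0.01954733292847298 [ -36.2    7.3   84.2    0.    88.5 -117.7]
rod yaw -8.471804919202226
```

View pics/ov12.png

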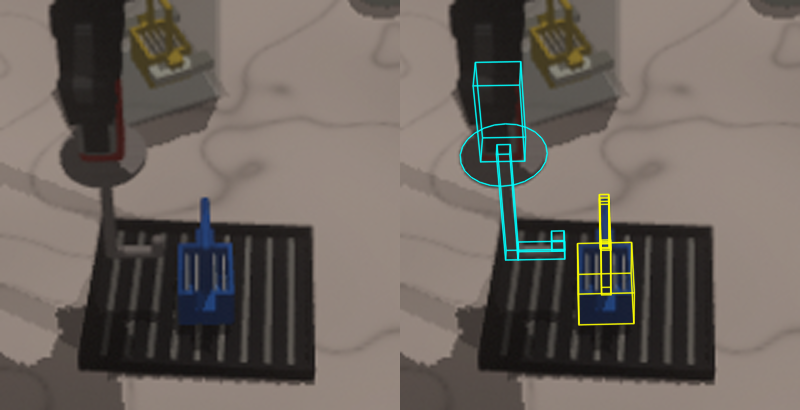

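Call:
carry_out --commands '[[[-4,0,0,0],[-12,0,0,0],[-25,0,0,0],[-42,0,0,0],[-60,0,0,0],[-78,0,0,0],[-96,0,0,0],[-112,0,0,0],[-122,0,0,0],[-127,0,0,0],[-127,0,0,0]]]'

```text
time: 19.48
tool_pos: [0.4813, -0.2819, 0.307]
tcp_rot: [-115.2, 89.8, -33.7]
force: [0.7, 0.2, -0.8]
opening: 0.0191
```

```bash
python3 - <<'E'
import numpy as np
# frame at G: world-free computation in G's tool frame (y,z plane, x down)
a=0; p=np.zeros(3)  # position in G-frame
def rx(a): c,s=np.cos(a),np.sin(a); return np.array([[1,0,0],[0,c,-s],[0,s,c]])
for m in [(-152,0,0,0),(0,-1,-162,.31),(90,0,0,0),(27,0,0,0),(0,-28,0,0),(-40,0,0,0),(-147,0,0,0),(0,-25.5,-216.4,0),(0,-24.5,-206.5,0),(156,0,0,0),(36,0,0,0),(0,45,0,0),(-127,0,0,0)]:
    p=p+rx(a)@np.array(m[:3]); a+=m[3]
print(p,a)
# target above G by 152+: (-152,0,0)
d=rx(a).T@(np.array([-152,0,0])-p); print("shift to above stand:",d,-a)
from cell import *; s=state(); print(s["time"],s["tool_pos"],s["qpos"].round(1))
E
```

```text
[-157.           96.58228955 -574.80880171] 0.31
shift to above stand: [  5.          83.37183267 576.87297969] -0.31
19.4833 [ 0.48127803 -0.28191126  0.30701834] [ -36.2    5.7   71.4    0.   102.7 -117.7]
```

Call:
carry_out --commands '[[[0,1.1,7.9,-0.004],[0,3.1,21.8,-0.012],[0,6.3,43.5,-0.023],[0,10.6,73.2,-0.039],[0,15.6,107.9,-0.058],[0,20.9,144.5,-0.078],[1,26.3,182,-0.098],[1,31.7,219.7,-0.118],[2,37.2,257.3,-0.138],[2,42.6,294.9,-0.158],[3,48,332.5,-0.179],[3,53.5,370,-0.199],[4,58.9,407.7,-0.219],[4,63.9,442.3,-0.238],[5,68.5,474,-0.255],[5,72.5,501.7,-0.27],[5,76.1,526.4,-0.283],[5,79.1,547.2,-0.294],[5,81.5,564,-0.303],[5,83.4,576.9,-0.31]]]'

```text
time: 21.15
tool_pos: [0.4815, 0.3035, 0.2988]
tcp_rot: [90.8, 89.8, -169.7]
force: [-0.8, -1.2, -1.1]
opening: 0.0195
```

Call:
carry_out --commands '[[[0,0,0,0],[0,0,0,0],[0,0,0,0],[0,0,0,0]]]'

```text
time: 21.48
tool_pos: [0.4832, 0.3003, 0.3004]
tcp_rot: [169.5, 90.0, -91.3]
force: [0.5, -1.0, -0.8]
opening: 0.0195
```

```bash
python3 snap.py 13 side top wrist; python3 - <<'E'
from h import *; import pickle
d=pickle.load(open("im_13.pkl","rb"));d3=pickle.load(open("im_3.pkl","rb"))
a=zoom(d["side"],175,275,40,190,3.5);b=zoom(d3["side"],175,275,40,190,3.5); cv2.imwrite("pics/cmp13.png",np.hstack([a,b]))
E
```

```text
21.6333 [0.48344585 0.30041144 0.30058002] [-83.13029847  89.97728181  16.08401149] [ 0.54  0.24 -0.69] 0.019138253261124873 [ 26.2   7.2  70.4  -0.  102.3 -73.1]
```

View pics/cmp13.png

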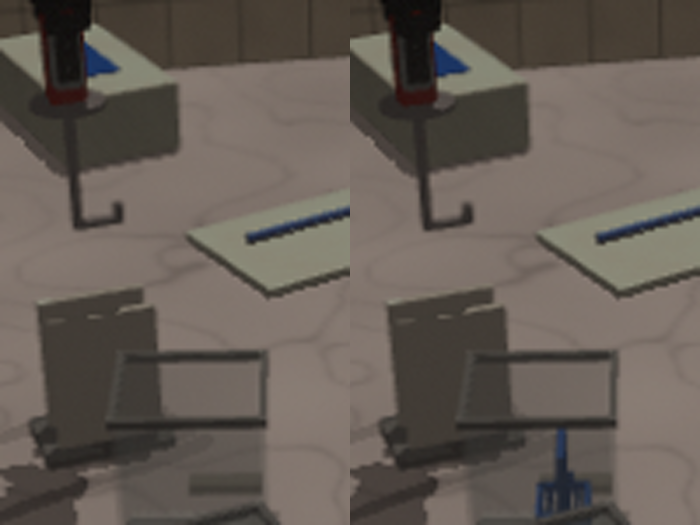

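View pics/wrist_13.png

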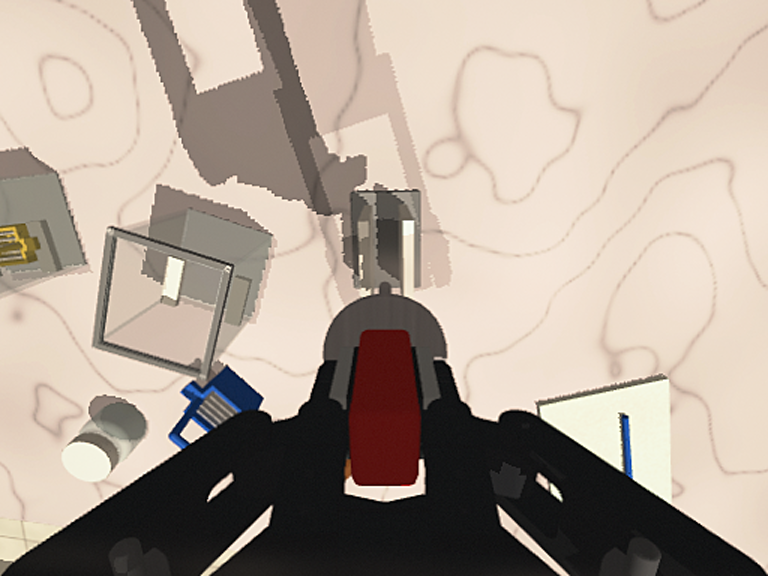

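View pics/top_13.png

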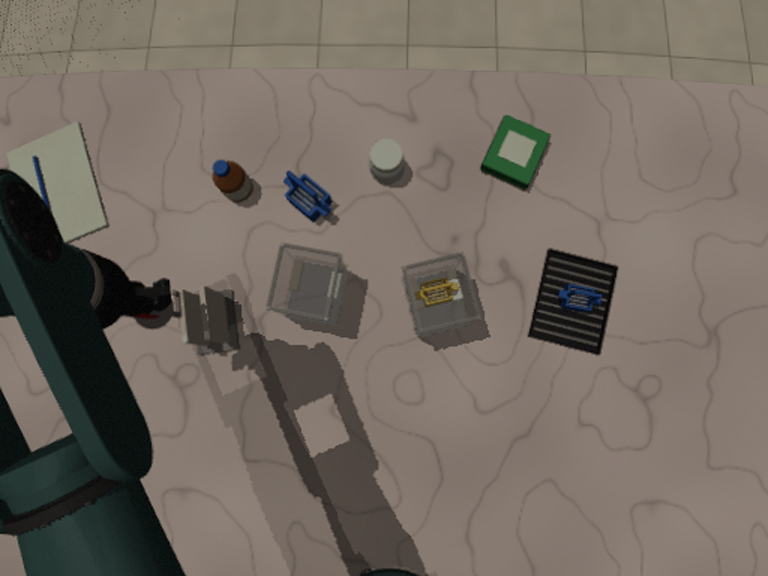

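Call:
carry_out --commands '[[[4,0,0,0],[12,0,0,0],[24,0,0,0],[38,0,0,0],[52,0,0,0],[66,0,0,0],[80,0,0,0],[94,0,0,0],[108,0,0,0],[120,0,0,0],[130,0,0,0],[138,0,0,0],[143,0,0,0],[146,0,0,0],[148,0,0,0],[150,0,0,0],[151,0,0,0],[152,0,0,0],[152,0,0,0],[152,0,0,0]]]'

```text
time: 23.3
tool_pos: [0.4834, 0.3013, 0.1487]
tcp_rot: [-67.6, 90.0, 31.6]
force: [-0.7, -0.2, -1.0]
opening: 0.0193
```

```bash
python3 snap.py 14 side wrist; python3 - <<'E'
from h import *; import pickle
d=pickle.load(open("im_14.pkl","rb"));d3=pickle.load(open("im_2.pkl","rb"))
a=zoom(d["side"],175,275,60,190,3.5);b=zoom(d3["side"],175,275,60,190,3.5); cv2.imwrite("pics/cmp14.png",np.hstack([a,b]))
E
```

```text
23.4 [0.48340082 0.30130385 0.14863216] [-69.84668206  89.96356745  29.44674544] [-0.28  0.07 -1.28] 0.019292181747245316 [ 26.2   9.8  84.8   0.   85.3 -73.1]
```

View pics/cmp14.png

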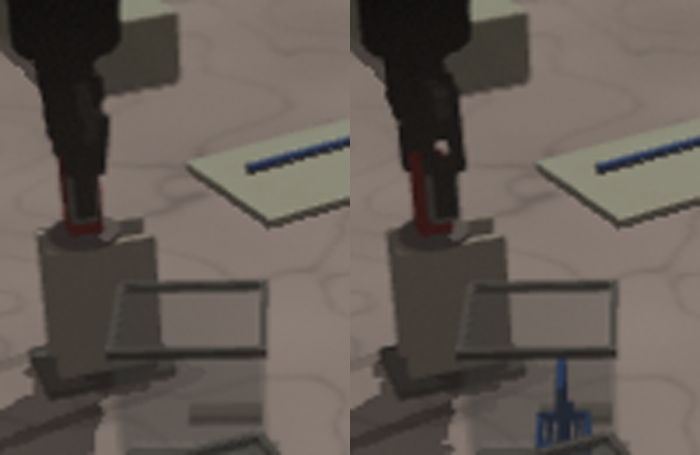

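View pics/wrist_14.png

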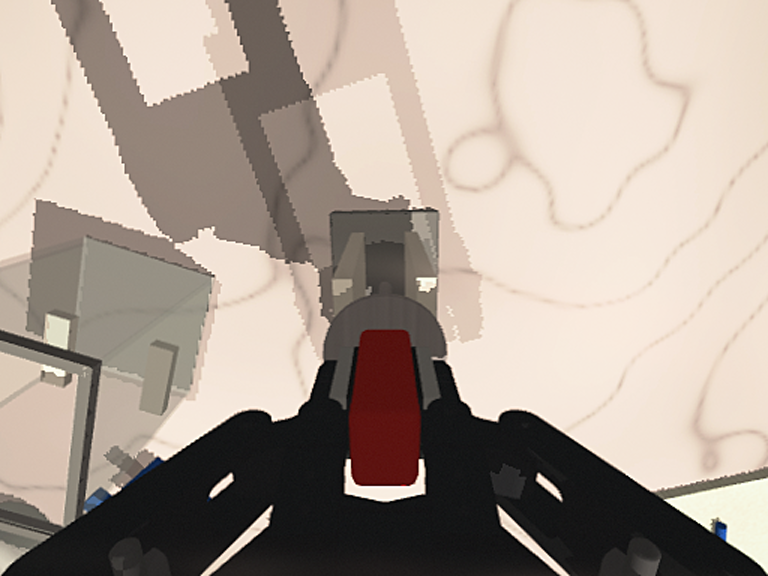

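Call:
carry_out --commands '[[[0.5,0,0,0],[1,0,0,0],[1.5,0,0,0],[1.5,0,0,0],[1.5,0,0,0],[1.5,0,0,0]]]'

```text
time: 23.9
tool_pos: [0.4835, 0.3014, 0.1484]
tcp_rot: [-74.6, 89.9, 24.7]
force: [-2.7, -0.7, 5.0]
opening: 0.0191
```

Contact with the stand (+5 N). Opening now.

Call:
carry_out --commands '[[[1,0,0,0],[1,0,0,0],[1,0,0,0],[1,0,0,0],[1,0,0,0],[1,0,0,0],[1,0,0,0],[1,0,0,0],[1,0,0,0],[1,0,0,0]]]' --hand 85

```text
time: 24.73
tool_pos: [0.4833, 0.3012, 0.1458]
tcp_rot: [-54.4, 90.0, 44.9]
force: [0.1, 0.3, 1.4]
opening: 0.085
```

```bash
python3 snap.py 15 wrist
```

```text
24.7833 [0.48326605 0.3012752  0.14584724] [-56.96575541  89.99240342  42.3310268 ] [-0.13  0.48 -0.65] 0.08508689149024262 [ 26.2   9.9  85.    0.   85.1 -73.1]
```

View pics/wrist_15.png

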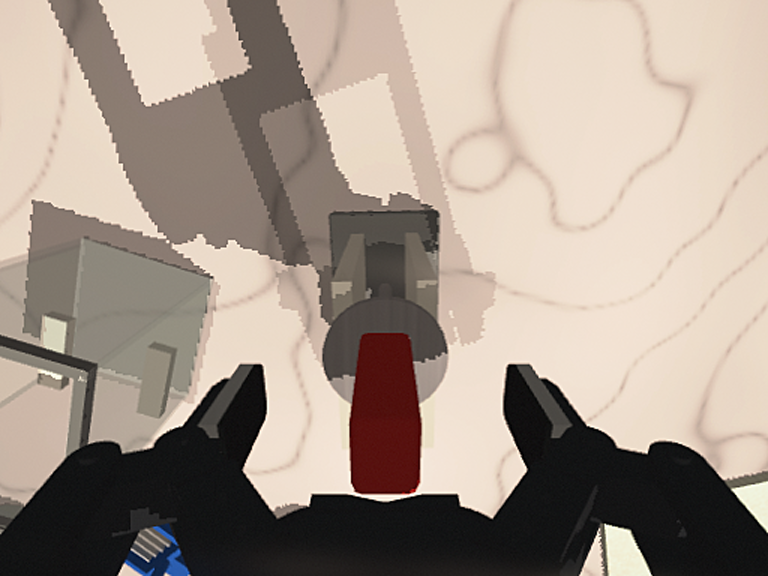

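Released, and the rod hangs. I'll raise the arm clear and back it away.

Call:
carry_out --commands '[[[-4,0,0,0],[-15,0,0,0],[-35,0,0,0],[-60,0,0,0],[-85,0,0,0],[-110,0,0,0],[-135,0,0,0],[-150,15,0,0],[-155,40,10,0],[-155,70,30,0],[-155,100,60,0],[-155,125,90,0],[-155,145,115,0],[-155,150,125,0],[-155,150,125,0],[-155,150,125,0]]]'

```text
time: 26.12
tool_pos: [0.3153, 0.4004, 0.3015]
tcp_rot: [-100.7, 89.9, -1.3]
force: [0.7, -1.3, -0.6]
opening: 0.0853
```

```bash
python3 snap.py 16 side top; python3 - <<'E'
from h import *; import pickle
d=pickle.load(open("im_16.pkl","rb"));d0=pickle.load(open("im0.pkl","rb"))
def row(n,c,f): return np.hstack([zoom(d[n],*c,f),zoom(d0[n],*c,f)])
a=row("side",(180,280,95,180),3.9); b=row("top",(100,180,175,240),4.875); cv2.imwrite("pics/cmp16.png",np.vstack([a,b[:, :a.shape[1]]])[:600])
cv2.imwrite("pics/tray16.png",np.hstack([zoom(d["side"],200,320,220,384,3),zoom(d["top"],330,430,150,250,4)[:, :400].copy() if 0 else cv2.resize(zoom(d["top"],330,430,150,250,4),(492,492))])[:, :800])
E
```

```text
26.2167 [0.31619253 0.39962329 0.30107715] [-122.1143566    89.94498824  -22.91392233] [ 0.67 -0.28 -0.49] 0.08516903814699243 [ 4.53e+01 -4.00e-01  7.85e+01 -1.00e-01  1.02e+02 -5.39e+01]
```

View pics/cmp16.png

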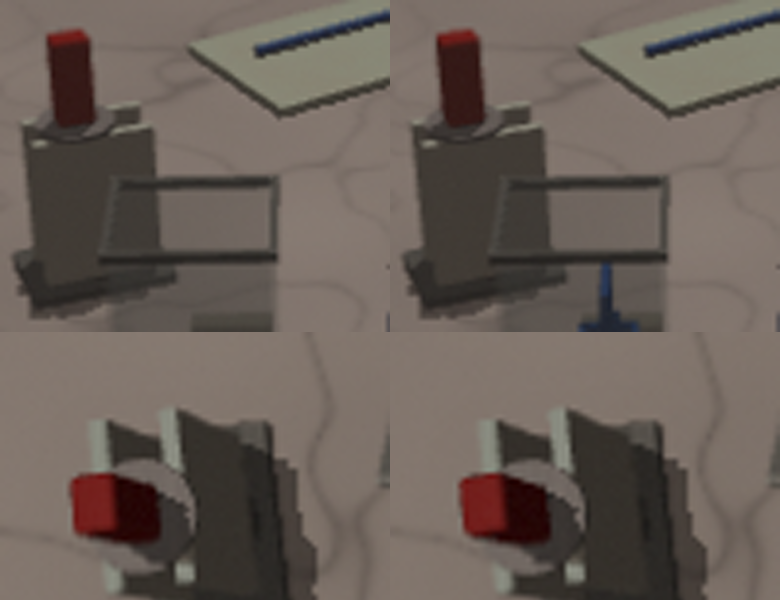

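View pics/tray16.png

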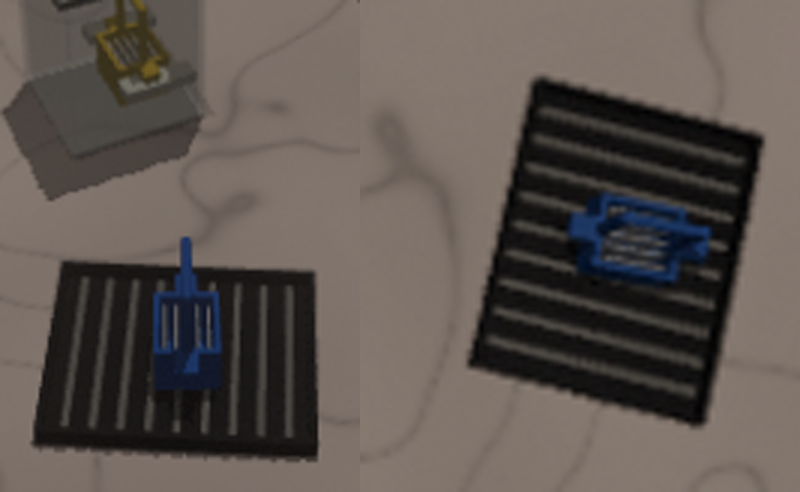

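View pics/top_16.png

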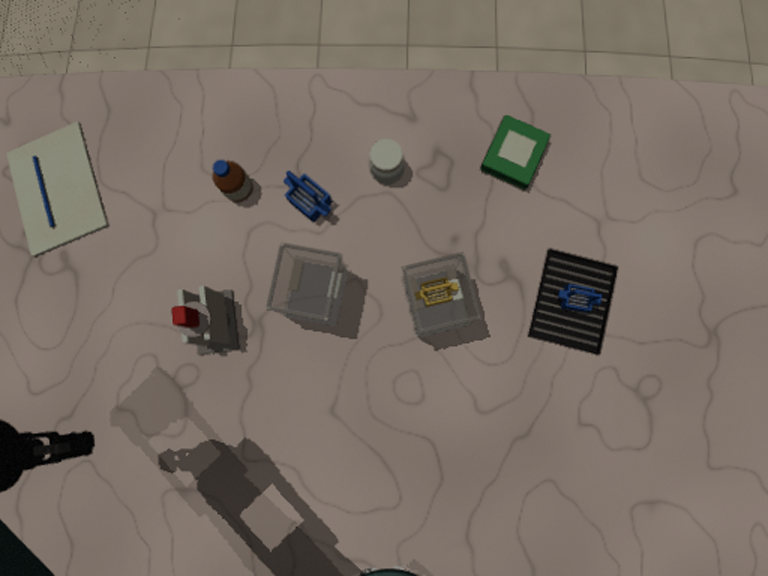

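```bash
python3 - <<'E'
from cell import *
print(job_done())
E
```

```text
the job is handed in; nothing more can be done
None
```

The job is done and handed in at about 26 s of the 59 s allowed. I took the rod from its stand, hooked the smaller blue basket by its bail and lifted it out of the tank. I set it down in the drip tray, unhooked it, hung the rod back in its stand and moved the arm away.

**Last checks:**
- **Blue basket:** the final side and top pictures show it upright near the middle of the tray, with the hook clear of it. The fingers never came near it.
- **Rod:** it hangs in its stand at the same place and angle as in the first pictures.
- **Yellow basket and look-alikes:** the yellow basket still hangs in its tank, and the look-alikes appear unmoved in the last top picture.
- **Forces:** the highest force reading was about 6 N, as the rod's disc came to rest on the stand. The forces were read only at the end of each move.

**Disagreements:**
- **Rod in the stand:** I measured the rod about 7 mm towards the robot from the middle of the stand's walls, both at the start and after. The description puts it over the centre. I put it back exactly where I found it.
- **Bar in the tank:** I measured the blue bar about 5 mm closer to the tank's near wall than the nominal 59 mm. That is at the edge of the stated tolerance, and I allowed for it when lowering the hook.

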